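Change over the brittle slabs on the drying stands

ROBOT

A 7-joint arm with a two-finger parallel gripper is mounted at the origin on a cart in front of the work surface, level with it; the furniture and walls round the work are solid. World frame = base frame: x ahead of the robot, y to its left, z up, the work surface at z = 0. Lengths are in m, angles in rad, forces in N, time in s.
With the tool pointing down it reaches from about 0.425 to 1.025 m from the base axis. Payload 3.6 kg.
Tool frame: the origin (TCP) lies on the centre line of the jaws, within the pads' length; the fingertips stand 14 mm ahead of it and the grasp point (between the pads) lies 5 mm behind it; z points along the fingers, x is the direction in which the jaws open and shut, and the axes are right-handed (so a half turn about z gives the same grasp; the last joint's range is limited). The gripper opens to 85 mm and grips with 20 to 120 N. Pads are 22 mm wide; open, the fingers measure 114 mm over their backs; the gripper's body (76 mm by 85 mm) begins 54 mm behind the grasp point. The pads swing forward as they close: fully open they stand 13 mm farther back than shut.
Start: joints at [-1.367, 0.591, 0.048, 1.609, -0.033, 0.943, -0.034], TCP at [0.212, 0.693, 0.213] pointing down, gripper open.
Joint ranges: [-2.69, 2.69], [-0.47, 2.24], [-1.27, 1.36], [0.19, 2.51], [-1.53, 4.68], [0.08, 2.07], [-3.09, 3.09]. Speed limits (rad/s): [2.57, 2.57, 3.14, 3.14, 3.14, 3.14, 3.14].

INTERFACE

Orientations are given as a unit quaternion [w, x, y, z].
In Python, from bench import env gives the robot as it stands. The module is installed in compiled form; this text tells all that it offers.
- The arm moves only by the tool play_rows, never from a script. Its argument "rows" is a list of rows, each an object with "translation": the shift along the world's x, y, z in mm, a list of three; "roll": the turn about the world's z in degrees. In form: [{"translation": [tx, ty, tz], "roll": roll}, ...]. A call has 1 to 12 rows; each row shifts and turns the commanded pose from where the row before left it; what a row does not reach is not made up. A row lasts 1/12 s, in which the tool goes at most 41.7 mm and 7.16 degrees, less where a joint would pass 70% of its speed; a pose out of reach is approached as far as the arm can. A call with a gripper value outside its range is refused whole. "claw" is the closure, from 0 (fully open) to 1 (shut), set as the call begins (left out, the last holds). The fingers move at their own pace and stop on an object; "grip_force" is the grip in N (left out, the last holds). Time passes only in rows, so rows that do not move let the fingers close. It gives the time, the measured TCP pose, the force and the opening at its end, in the units of the state.
- env.sense(): the state, without advancing time (a new reading comes with each control period).
- env.get_image(name): name is "scene" or "top" or "wrist"; returns a dict with "frame" (480x640x3 uint8, red, green, blue), "fx", "fy", "cx", "cy" (pixels), "R" (3x3) and "t" (3): a world point X has camera coordinates R X + t. Camera axes: x right, y down, z forward; pixel columns grow to the right and rows downward; lengths in m; the calibration is good to about 2 mm. The wrist camera is an equidistant fisheye: a pixel r from the principal point sees the ray r / f radians off the axis. A picture is of the moment at which its call begins. There is no depth.
- env.finish_job(): hands the job in, once; it reports no verdict.
The state is a dict: "time": time; "qpos": joint angles; "joint_velocities": joint speeds; "tau": joint torques, N m; "ee_pos": TCP position; "tool_rot": TCP orientation; "ft_force": force on the tool from outside, world axes, zero at the start; "ft_torque": the same for the moment, N m; "gripper_width": opening from 0.0 (shut) to 1.0 (fully open).
Only numpy, scipy, OpenCV 4.12 (cv2) and the standard library are available. Lean on these libraries where they do the work, as an engineer would, in place of code of your own. Each camera call takes 0.05 s, during which the arm holds its last target.

TASK

The small red slab was left on the large drying stand: move it to the small stand, and lay the larger pale slab from the bench on the large stand. Each slab must end lying flat on its stand's two rails, in the middle of them, with its long axis straight up the slope. Sawn stone this thin is brittle, so grip it lightly, at about 20 N and in any case well under 40 N, set it down without dropping or pressing it, and leave everything else standing where it is.

Things in the scene. Friction and masses are not known exactly. Their poses are not given: they have to be found in the camera images.
- agate: larger, pale slab, irregular plate 59 x 82 x 6 mm, 35-60 g, flat on the bench. Origin mid-underside, z up, long axis y. Corners (x, y) mm: (-29,-6), (-7,-40), (24,-30), (29,22), (-18,39). Its nearly parallel edges (-29,-6) to (-21,36) and (25,-28) to (29,21) suit the grip: 55 mm wide at the point (1, 8), squeezing along x turned 8 degrees clockwise seen from above.
- jasper: smaller, red-brown slab, irregular plate 52 x 73 x 6 mm, 30-52 g, at first on the large stand, its y pointing up the slope. Origin mid-underside, z up, long axis y. Corners (x, y) mm: (-22,-25), (11,-36), (26,2), (10,35), (-25,31). Grip: the corner (26,2) and the straight edge opposite, 50 mm wide at the point (1, 4), squeezing along x turned 4 degrees anticlockwise.
- big_stand: the large drying stand of pale wood, fixed to the bench: base plate 112 x 78 x 12 mm, four posts, sloping cradle. Origin at the centre of the base's underside; z up; -x is its low front, +x its high back. The middle of its rail tops is 75 mm straight above the origin.
- small_stand: the small drying stand of pale wood, fixed to the bench: base plate 112 x 78 x 12 mm, four posts, sloping cradle. Origin at the centre of the base's underside; z up; -x is its low front, +x its high back. The middle of its rail tops is 75 mm straight above the origin.
- big_stand_cradle: sloping cradle of the large stand: two rails 98 mm long, 32 mm over their outsides (slabs overhang; fingers pass beside them, 40 mm free below), tops rubber, which holds a slab where it is laid. Origin midway between the rails at mid-length, level with the tops. x up the slope (30 degrees from level), y across, z square out of it. Stop strip at the low end, 6 mm proud, 36 mm wide.
- small_stand_cradle: sloping cradle of the small stand: two rails 82 mm long, 32 mm over their outsides (slabs overhang; fingers pass beside them, 40 mm free below), tops rubber, which holds a slab where it is laid. Origin midway between the rails at mid-length, level with the tops. x up the slope (30 degrees from level), y across, z square out of it. Stop strip at the low end, 6 mm proud, 36 mm wide.
- copper_block: bystander: copper block 18 x 36 x 9 mm beside the pale slab; origin at the centre of its underside, long axis y
- loupe: bystander: folding magnifier, 26 x 59 x 15 mm, beside the pale slab; origin at the centre of its underside, long axis y
- dropper: bystander: standing dropper bottle, 34 mm across, 102 mm tall, near one end of the pale slab; origin at the centre of its foot
- rough: bystander: rough green stone, 34 x 44 x 26 mm, in front of the large stand; origin at the centre of its underside
- cabochon: bystander: polished oval stone, 24 x 43 x 8 mm, in front of the small stand; origin at the centre of its underside
- spray_bottle: bystander: standing spray bottle, 60 x 122 x 249 mm (long side along its y), at the back between the stands; origin at the centre of its foot
Mind the look-alikes: they are no part of the job. What is shaped like the jasper but black is not meant.

How it is judged:
By the outcome, as a careful person would: the job done as asked, in the order asked, and still so for the second after the job is handed in, with the robot touching nothing.
It also fails if it takes over 72 s, if anything falls off the work surface, if the arm or the gripper's body presses on something with over 40 N, if the wrist force passes 120 N, or if a joint passes its speed limit or range.

## Working session

There is one attempt and no reset: what is moved stays moved. The work goes in short steps, Python scripts to look and compute and a tool call to move; the robot and the scene stay as the last step left them, time stands still between calls to the robot, and variables do not carry over. Pictures are saved under pics/ and viewed, and the job is handed in when it is done.

Besides the shell and the picture viewer there is one more tool, called after ">>>" as name([rows], argument=value, ...), one row to a line, values as JSON. play_rows: Moves the arm, as the interface text tells. Its arguments: {"type":"object","properties":{"rows":{"type":"array","items":{"type":"object","properties":{"translation":{"type":"array","items":{"type":"number"}},"roll":{"type":"number"}}}},"claw":{"type":"number"},"grip_force":{"type":"number"}},"required":["rows"]}

```bash
mkdir -p pics; ls; python3 - <<'E'
from bench import env
import cv2,numpy as np
s=env.sense()
for k,v in s.items(): print(k,np.round(v,3))
for n in("scene","top","wrist"):
    d=env.get_image(n); cv2.imwrite(f"pics/{n}0.png",d["frame"][:,:,::-1]); print(n,d["fx"],d["fy"],d["cx"],d["cy"],np.round(d["R"],3).tolist(),np.round(d["t"],3))
E
```

```text
pics
time 0.0
qpos [-1.367  0.592  0.048  1.61  -0.033  0.943 -0.034]
joint_velocities [ 0.002  0.001  0.002  0.001  0.003 -0.     0.   ]
tau [ 0.0000e+00 -5.4870e+01  1.5470e+00 -1.9813e+01  9.0000e-03  9.0000e-03
  0.0000e+00]
ee_pos [0.212 0.692 0.212]
tool_rot [ 0.001  0.804  0.595 -0.001]
ft_force [ 0.358 -0.459 -0.007]
ft_torque [ 0.053 -0.042 -0.004]
gripper_width 0.999
scene 455.5752200118309 455.5752200118309 317.7685156881285 245.95459637453547 [[0.816, -0.577, 0.018], [-0.241, -0.368, -0.898], [0.525, 0.729, -0.44]] [-0.365  0.216  0.61 ]
top 576.5059595248434 576.5059595248434 308.40551250980457 240.9358196217217 [[-0.01, -1.0, -0.012], [-0.998, 0.011, -0.062], [0.062, 0.012, -0.998]] [0.056 0.527 1.095]
wrist 371.64829954431775 371.64829954431775 318.67303979129537 233.43628260019165 [[0.293, 0.956, -0.0], [0.916, -0.28, 0.286], [0.273, -0.084, -0.958]] [-0.724 -0.037  0.379]
```

View pics/scene0.png

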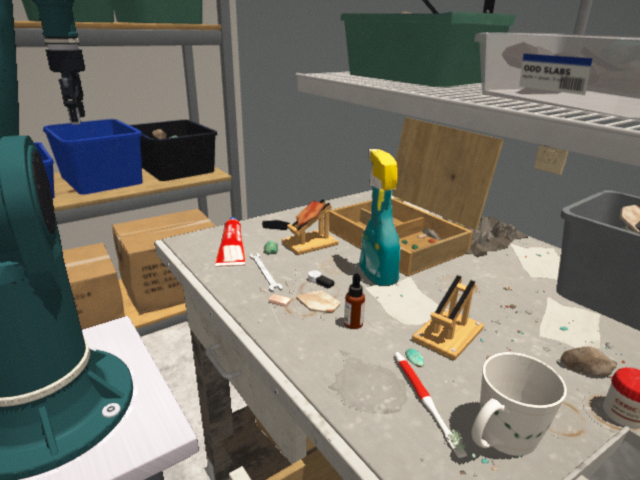

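View pics/top0.png

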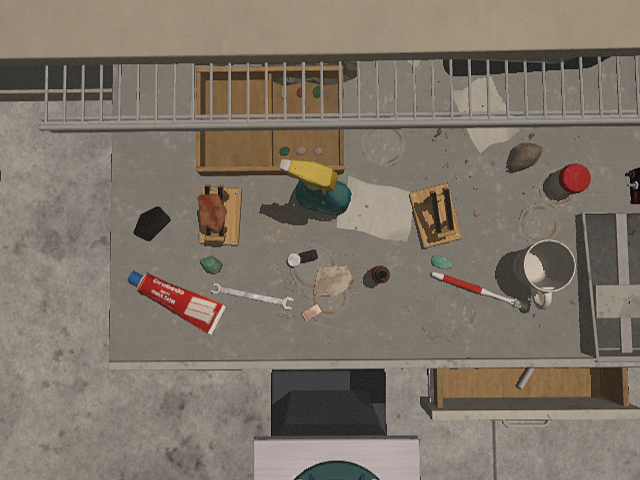

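View pics/wrist0.png

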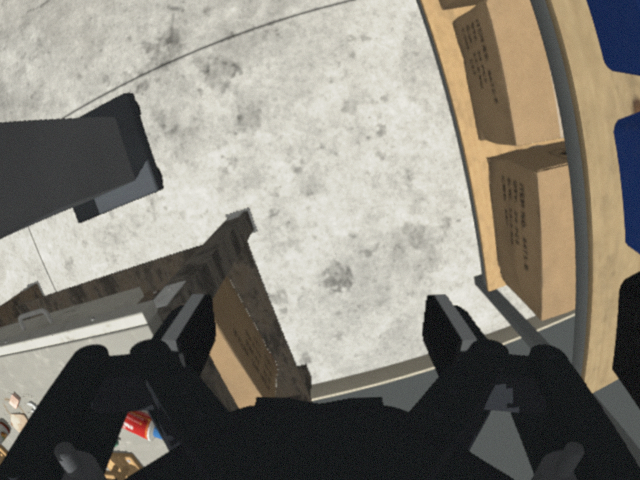

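```bash
cat > h.py <<'E'
from bench import env
import cv2,numpy as np
def img(n):
    d=env.get_image(n); return d
def proj(d,X):
    X=np.atleast_2d(X).astype(float); c=X@np.array(d["R"]).T+np.array(d["t"])
    return np.c_[d["fx"]*c[:,0]/c[:,2]+d["cx"], d["fy"]*c[:,1]/c[:,2]+d["cy"]]
def unproj(d,u,v,z):
    R=np.array(d["R"]);t=np.array(d["t"]); C=-R.T@t
    r=R.T@np.array([(u-d["cx"])/d["fx"],(v-d["cy"])/d["fy"],1]); return C+r*(z-C[2])/r[2]
def crop(d,u0,v0,w,h,s,name):
    f=d["frame"][v0:v0+h,u0:u0+w,::-1]; f=cv2.resize(f,None,fx=s,fy=s,interpolation=cv2.INTER_CUBIC)
    cv2.imwrite("pics/"+name,f)
E
python3 - <<'E'
from h import *
d=img("top")
crop(d,120,175,140,105,5.7,"a1.png"); crop(d,400,175,80,60,10,"a2.png"); crop(d,275,235,140,105,5.7,"a3.png")
d=img("scene")
crop(d,260,185,100,75,8,"b1.png"); crop(d,400,260,100,110,5.4,"b2.png"); crop(d,250,255,140,90,5.7,"b3.png")
E
```

```text
(no output)
```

View pics/a1.png

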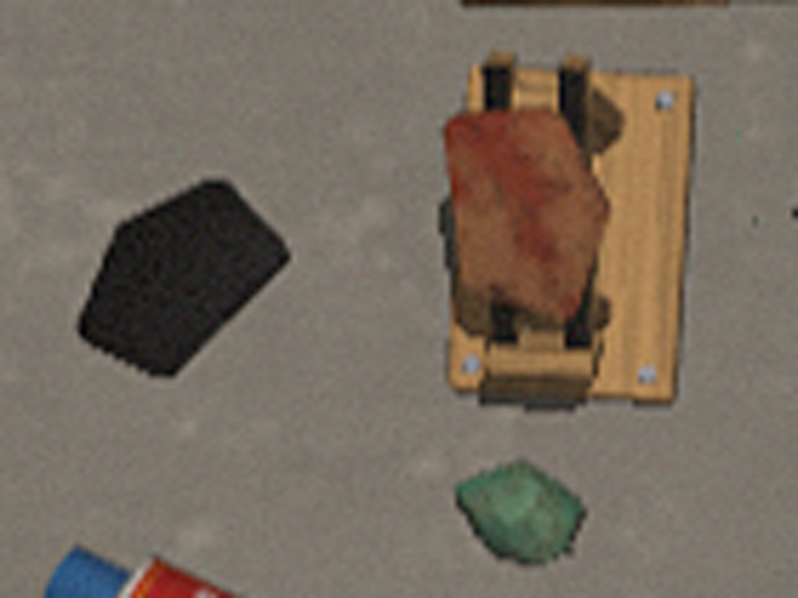

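View pics/a2.png

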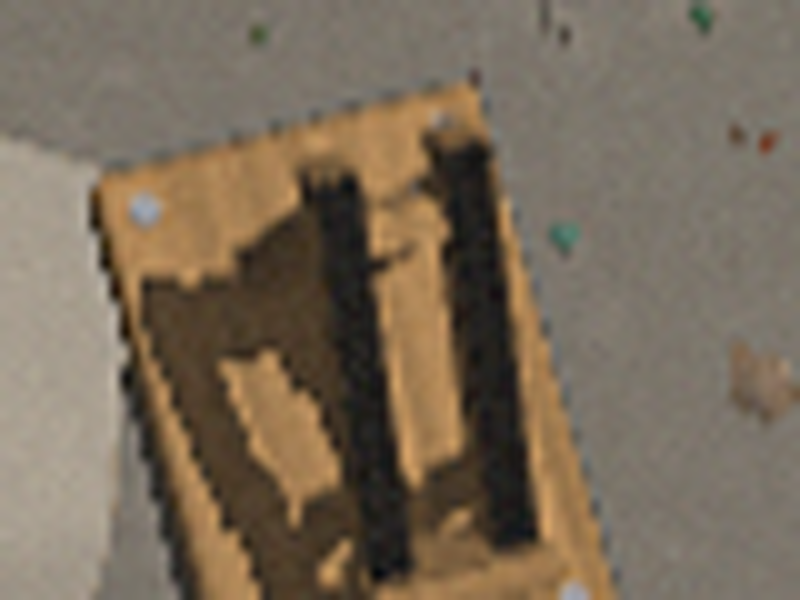

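View pics/a3.png

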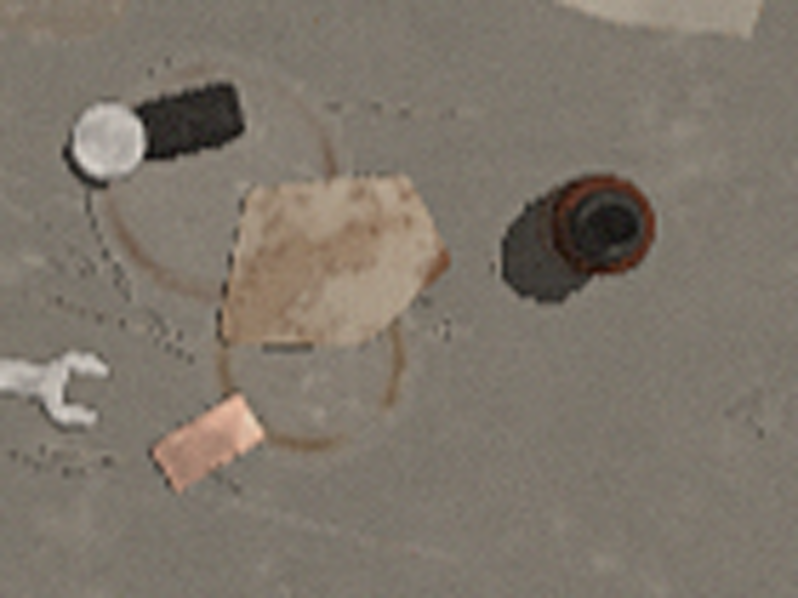

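View pics/b1.png

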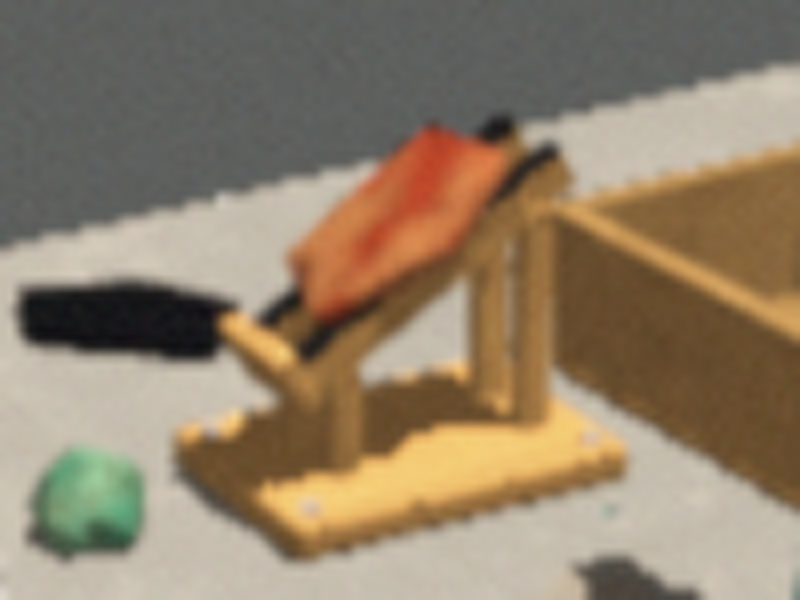

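View pics/b2.png

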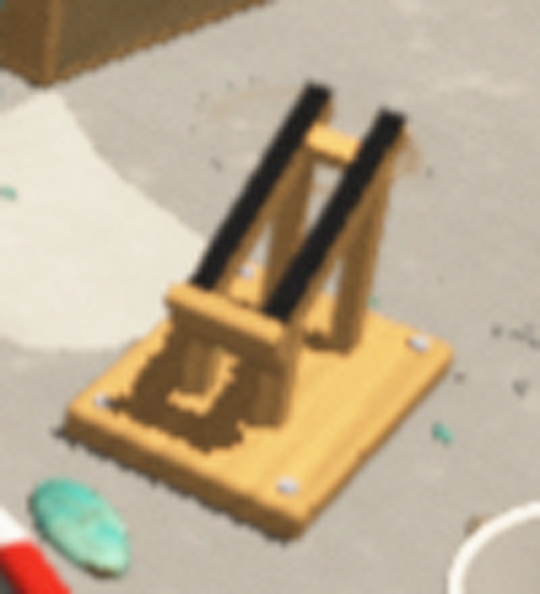

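View pics/b3.png

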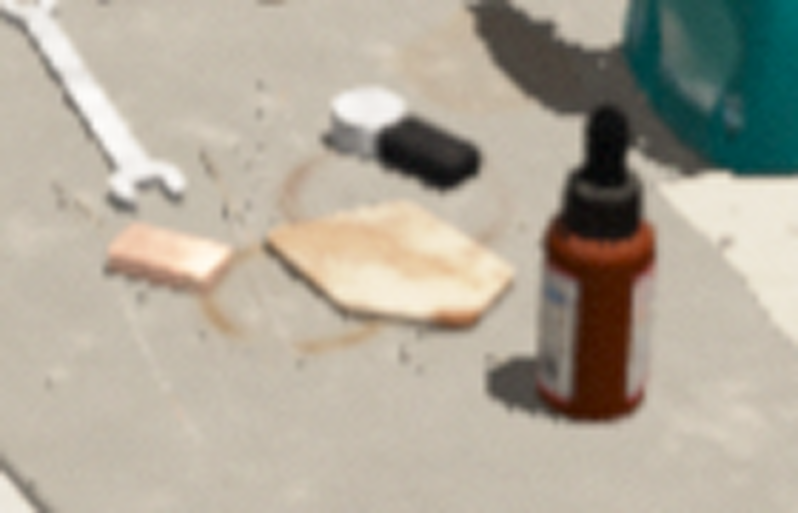

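```bash
python3 - <<'E'
from h import *
d=img("top")
crop(d,400,175,80,80,7.5,"a2b.png")
E
```

```text
(no output)
```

View pics/a2b.png

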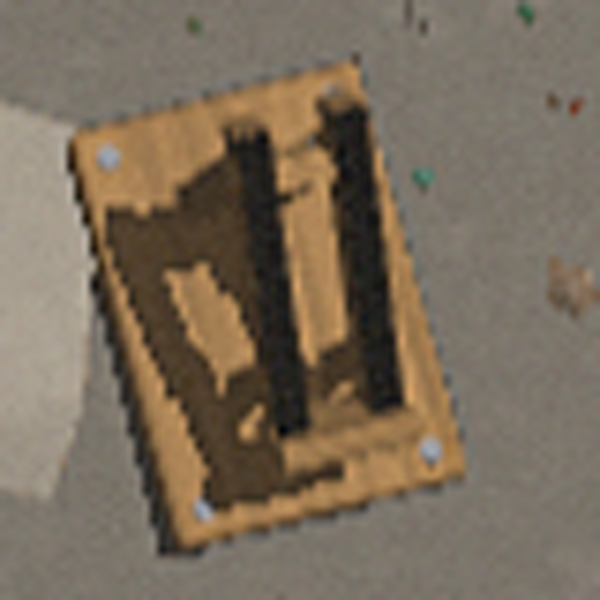

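```bash
cat > fit.py <<'E'
from h import *
from scipy.optimize import least_squares
T=img("top"); S=img("scene")
def px(p,s,o): p=np.array(p,float); return (p+.5)/s-.5+np.array(o)
def Rz(a): c,s=np.cos(a),np.sin(a); return np.array([[c,-s,0],[s,c,0],[0,0,1]])
t30=np.pi/6
Rs=np.array([[np.cos(t30),0,-np.sin(t30)],[0,1,0],[np.sin(t30),0,np.cos(t30)]])
AG=np.array([(-29,-6),(-7,-40),(24,-30),(29,22),(-18,39)])/1e3
JA=np.array([(-22,-25),(11,-36),(26,2),(10,35),(-25,31)])/1e3
base=np.array([(56,39,12),(56,-39,12),(-56,-39,12),(-56,39,12)])/1e3
def stand(p,X): return X@Rz(p[2]).T+np.r_[p[:2],0]
def cr(p,X): return stand(p,X@Rs.T+np.array([0,0,.075]))
def jas(q,c=JA): # q: u(up),v(across y),yaw on cradle ; slab y-> cradle x, slab x -> cradle -y
    X=np.c_[c,np.full(len(c),.006)]
    return X@Rz(q[2]-np.pi/2+np.pi).T*1.0 if 0 else (np.c_[X[:,1],-X[:,0],X[:,2]]@Rz(q[2]).T+np.r_[q[:2],0])
def flat(p,c): return np.c_[c,np.full(len(c),.006)]@Rz(p[2]).T+np.r_[p[:2],0]
def fit(f,x0,obs,name):
    def res(x): return np.concatenate([(proj(d,f(x))-o)[m].ravel()*w for d,o,m,w in obs])
    r=least_squares(res,x0,loss="soft_l1",f_scale=1.0)
    for d,o,m,w in obs: print(name,"res px",np.round((proj(d,f(r.x))-o)[m],1).tolist())
    print(name,np.round(r.x[:2]*1e3,1),np.round(np.degrees(r.x[2]),2)); return r.x
A=[0,1,2,3]
if __name__=="__main__":
    Bt=px([(472,67),(694,77),(678,402),(449,388)],5.7,(120,175)); Bs=px([(465,365),(625,445),(300,538),(178,440)],8,(260,185))
    St=px([(75,135),(355,65),(462,472),(183,540)],7.5,(400,175)); Ss=px([(245,265),(452,352),(298,522),(68,415)],5.4,(400,260))
    for n,o in(("topB",Bt),("topS",St)):pass
    f=lambda p:stand(p,base)
    xb=fit(f,[.55,.2,0],[(T,Bt,A,1)],"bigT");fit(f,[.55,.2,0],[(S,Bs,A,1)],"bigS")
    b=fit(f,[.55,.2,0],[(T,Bt,A,1),(S,Bs,A,1)],"big")
    fit(f,[.55,-.2,0],[(T,St,A,1)],"smallT"); fit(f,[.55,-.2,0],[(S,Ss,A,1)],"smallS")
    s=fit(f,[.55,-.2,0],[(T,St,A,1),(S,Ss,A,1)],"small")
    Jt=px([(458,300),(572,320),(608,207),(548,112),(446,122)],5.7,(120,175)); Js=px([(292,258),(325,318),(462,258),(508,150),(433,125)],8,(260,185))
    g=lambda q:cr(b,jas(q)); M=[0,1,2,3,4]
    fit(g,[0,0,0],[(T,Jt,M,1)],"jasT");j=fit(g,[0,0,0],[(T,Jt,M,1),(S,Js,M,1)],"jas")
    At=px([(365,342),(447,258),(410,178),(248,188),(222,340)],5.7,(275,235)); As=px([(345,312),(470,322),(513,272),(400,205),(270,240)],5.7,(250,255))
    h=lambda p:flat(p,AG)
    fit(h,[.45,0,0],[(T,At,M,1)],"agT");a=fit(h,[.45,0,0],[(T,At,M,1),(S,As,M,1)],"ag")
    np.savez("poses.npz",b=b,s=s,j=j,a=a)
    for d,n,cs in((T,"t",[(120,175,140,105),(400,175,80,80),(275,235,140,105)]),(S,"s",[(260,185,100,75),(400,260,100,110),(250,255,140,90)])):
        ims=[]
        rails=lambda L:np.array([(L,16,0),(L,-16,0),(-L,-16,0),(-L,16,0)])/1e3
        polys=[f(b),f(s),cr(b,rails(49)),cr(s,rails(41)),g(j),h(a)]
        for k,(u,v,w,hh) in enumerate(cs):
            sc=6 if w==100 and hh<90 else 4.5 if w!=80 else 5.5
            I=cv2.resize(d["frame"][v:v+hh,u:u+w,::-1],None,fx=sc,fy=sc,interpolation=cv2.INTER_CUBIC)
            for P in polys:
                q=((proj(d,P)-[u,v]+.5)*sc-.5).astype(np.int32); cv2.polylines(I,[q],True,(255,0,255),1)
            ims.append(I[:475])
        H=475; ims=[np.pad(i,((0,H-i.shape[0]),(0,0),(0,0))) for i in ims]
        for k,i in enumerate(ims): cv2.imwrite(f"pics/ov_{n}{k}.png",i)
E
python3 fit.py
```

```text
bigT res px [[-0.4, -0.4], [0.5, -0.2], [-0.1, 0.1], [0.0, 0.5]]
bigT [579.2 222. ] -3.54
bigS res px [[0.8, -1.2], [-0.0, 0.2], [0.4, 0.4], [-2.5, -0.0]]
bigS [575.7 218.9] -0.11
big res px [[-0.5, -0.1], [0.4, -0.3], [0.4, 0.0], [0.4, 0.8]]
big res px [[2.4, -1.6], [0.3, 0.1], [-0.5, -0.7], [-1.8, -1.4]]
big [578.9 221.7] -2.96
smallT res px [[-1.1, -0.5], [0.5, -1.1], [1.4, 0.4], [-0.6, 1.3]]
smallT [ 575.6 -195.5] 13.67
smallS res px [[-1.2, -1.1], [2.2, 0.4], [0.6, 0.7], [-1.0, -0.8]]
smallS [ 574.2 -200.4] 13.16
small res px [[0.1, -0.4], [1.7, -0.9], [2.5, 0.6], [0.5, 1.4]]
small res px [[-2.2, -2.0], [1.2, -0.8], [0.0, -0.5], [-1.5, -1.7]]
small [ 575.4 -197.7] 13.61
jasT res px [[1.4, -2.5], [-0.4, -0.5], [-0.1, 0.6], [0.3, 0.3], [-0.9, 0.5]]
jasT [1.6 3.6] 2.1
jas res px [[2.1, -2.8], [0.3, -0.7], [0.7, 0.3], [1.1, 0.0], [-0.2, 0.2]]
jas res px [[-0.7, -1.2], [-0.8, -1.1], [-2.0, -2.4], [-1.2, -0.2], [-1.5, -0.3]]
jas [2.2 2.2] 2.06
agT res px [[-0.4, 0.2], [0.3, 0.4], [-1.3, -0.3], [0.3, 0.4], [0.8, -0.8]]
agT [450.7   5.3] 10.17
ag res px [[0.8, 0.0], [1.3, 0.1], [-0.6, -0.5], [1.1, 0.6], [1.9, -0.5]]
ag res px [[-0.7, -1.7], [-0.5, -0.7], [-0.8, -0.8], [0.5, -0.6], [-0.4, -0.9]]
ag [450.8   3.5] 11.01
```

>>> play_rows([
  {"translation": [24,-33,1],"roll": 1.7},
  {"translation": [24,-33,1],"roll": 1.7},
  {"translation": [24,-33,1],"roll": 1.7},
  {"translation": [24,-33,1],"roll": 1.7},
  {"translation": [24,-33,1],"roll": 1.7},
  {"translation": [24,-33,1],"roll": 1.7},
  {"translation": [24,-33,1],"roll": 1.7},
  {"translation": [24,-33,1],"roll": 1.7},
  {"translation": [24,-33,1],"roll": 1.7},
  {"translation": [24,-33,1],"roll": 1.7},
  {"translation": [24,-33,1],"roll": 1.7},
  {"translation": [20,-33,1],"roll": 1.7},
], claw=0, grip_force=20)

```text
time: 1.4
ee_pos: [0.4979, 0.2954, 0.2256]
tool_rot: [0.0, 0.686, 0.728, 0.001]
ft_force: [-0.2, 0.4, 0.5]
gripper_width: 0.999
```

>>> play_rows([
  {"translation": [11,-28,0]},
  {"translation": [11,-28,0]},
  {"translation": [6,-14,0]},
  {"translation": [0,0,0]},
])

```text
$.rows[0]: bad value
```

```bash
python3 - <<'E'
from h import *
s=env.sense()
for k in("time","qpos","ee_pos","tool_rot","ft_force"): print(k,np.round(s[k],3))
d=img("wrist"); cv2.imwrite("pics/w1.png",d["frame"][:,:,::-1])
E
```

```text
time 1.4
qpos [-6.160e-01  3.920e-01  3.000e-03  1.934e+00 -1.000e-03  8.140e-01
  1.018e+00]
ee_pos [0.498 0.295 0.226]
tool_rot [0.    0.686 0.728 0.001]
ft_force [-0.175  0.422  0.517]
```

View pics/w1.png

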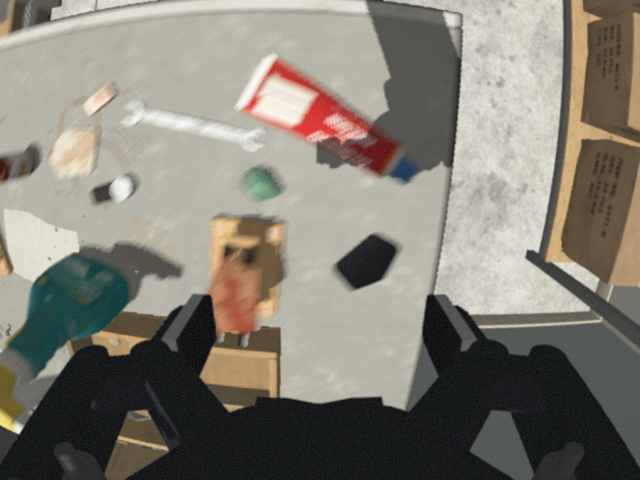

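>>> play_rows([
  {"translation": [11,-28,0],"roll": 0},
  {"translation": [11,-28,0],"roll": 0},
  {"translation": [6,-16,0],"roll": 0},
  {"translation": [0,0,0],"roll": 0},
  {"translation": [0,0,0],"roll": 0},
  {"translation": [0,0,0],"roll": 0},
])

```text
time: 1.95
ee_pos: [0.5236, 0.2268, 0.2252]
tool_rot: [-0.0, 0.685, 0.728, 0.0]
ft_force: [0.6, -0.2, -0.5]
gripper_width: 0.997
```

```bash
python3 - <<'E'
from h import *
s=env.sense()
for k in("time","qpos","ee_pos","tool_rot","ft_force"): print(k,np.round(s[k],3))
d=img("wrist"); cv2.imwrite("pics/w2.png",d["frame"][:,:,::-1]); crop(d,240,180,160,160,5*.75,"w2c.png")
np.savez("w2.npz",**d)
E
```

```text
time 1.95
qpos [-0.498  0.383  0.014  1.951 -0.009  0.807  1.152]
ee_pos [0.524 0.227 0.225]
tool_rot [-0.     0.685  0.728  0.   ]
ft_force [ 0.647 -0.219 -0.534]
```

View pics/w2.png

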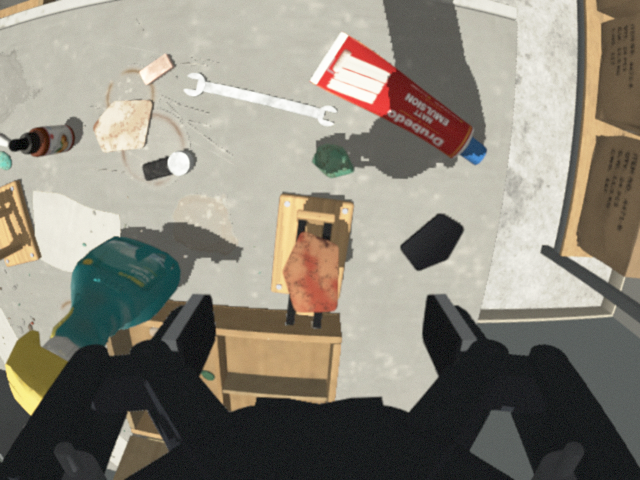

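View pics/w2c.png

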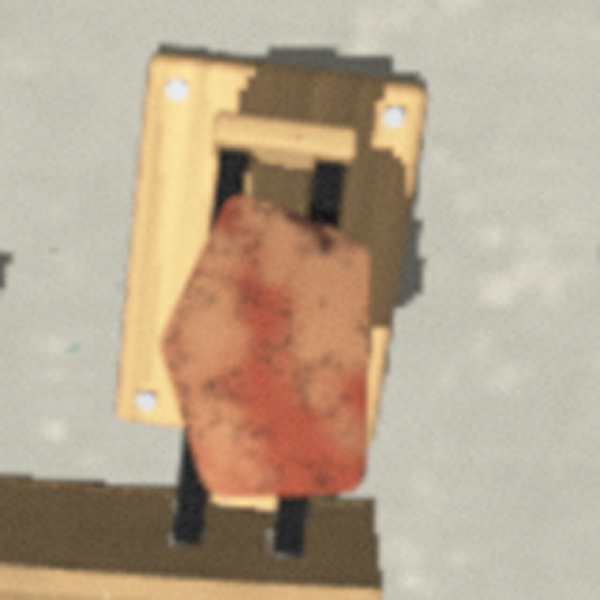

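```bash
cat >> h.py <<'E'
def projw(d,X):
    X=np.atleast_2d(X).astype(float); c=X@np.array(d["R"]).T+np.array(d["t"])
    r=np.hypot(c[:,0],c[:,1]); th=np.arctan2(r,c[:,2]); k=d["fx"]*th/r
    return np.c_[k*c[:,0]+d["cx"],k*c[:,1]+d["cy"]]
E
cat > w2.py <<'E'
from fit import *
W=dict(np.load("w2.npz"))
def fw(f,x0,o,name,P=projw,d=W):
    r=least_squares(lambda x:(P(d,f(x))-o).ravel(),x0)
    print(name,np.round(r.x[:2]*1e3,1),np.round(np.degrees(r.x[2]),2),np.round(P(d,f(r.x))-o,1).tolist()); return r.x
if __name__=="__main__":
    o=px([(152,56),(425,90),(118,418),(170,543),(305,555)],3.75,(240,180))
    sp=lambda p:np.vstack([stand(p,base[[2,3,1]]),cr(p,np.array([(49,-16,0),(49,16,0)])/1e3)])
    b=fw(sp,[.58,.22,0],o,"big")
    fw(lambda p:sp(p)[:3],[.58,.22,0],o[:3],"big base only")
    oj=px([(370,245),(240,198),(163,342),(207,493),(360,490)],3.75,(240,180))
    j=fw(lambda q:cr(b,jas(q)),[0,0,0],oj,"jas")
    np.savez("p2.npz",b=b,j=j)
    # grasp pt of jasper (1,4) mid thickness
    G=cr(b,jas(j,np.array([(1,4),(0,0),(26,2),(-23.5,6)])/1e3)-[0,0,.003]); print(np.round(G*1e3,1), "jaw yaw",np.degrees(b[2]+j[2])+90+4)
E
python3 w2.py
```

```text
big [580.7 222.4] -3.66 [[-1.0, -0.6], [1.4, -0.5], [-1.0, 1.2], [0.4, -0.3], [0.0, 0.5]]
big base only [580.8 222.6] -3.57 [[-0.9, -0.5], [1.5, -0.5], [-0.7, 1.3]]
jas [0.3 1.7] 0.39 [[-0.1, 2.5], [-0.3, -0.7], [-1.0, 0.3], [1.1, -1.2], [0.2, -0.8]]
[[583.  223.   79.7]
 [579.6 224.2  77.7]
 [579.8 198.2  78.8]
 [586.1 247.4  80.7]] jaw yaw 90.7233374077453
```

>>> play_rows([
  {"translation": [20,-1,0],"roll": -1},
  {"translation": [20,-1,0],"roll": -1},
  {"translation": [19.4,-1.8,0],"roll": -0.8},
  {"translation": [0,0,-25],"roll": 0},
  {"translation": [0,0,-25],"roll": 0},
  {"translation": [0,0,-20],"roll": 0},
  {"translation": [0,0,-10],"roll": 0},
  {"translation": [0,0,0],"roll": 0},
  {"translation": [0,0,0],"roll": 0},
])

```text
time: 2.85
ee_pos: [0.5832, 0.2223, 0.1451]
tool_rot: [-0.0, 0.703, 0.711, -0.0]
ft_force: [-0.6, -0.1, 0.2]
gripper_width: 0.995
```

```bash
cat > w3.py <<'E'
import sys
from fit import *
n=sys.argv[1]
s=env.sense(); print(np.round(s["ee_pos"],4),np.degrees(2*np.arctan2(s["tool_rot"][2],s["tool_rot"][1])),s["ft_force"],s["gripper_width"],s["time"])
d=img("wrist"); np.savez(n+".npz",**d); cv2.imwrite(f"pics/{n}.png",d["frame"][:,:,::-1])
E
python3 w3.py w3
```

```text
[0.5844 0.2224 0.1465] 90.62794101401845 [ 0.06276608 -0.70369441  0.0165038 ] 0.9970398172462328 2.95
```

View pics/w3.png

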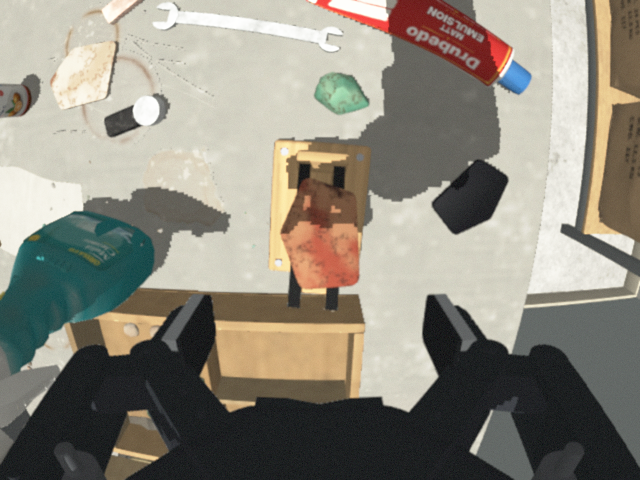

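```bash
python3 - <<'E'
from h import *
crop(dict(np.load("w3.npz")),250,130,140,190,3.2,"w3c.png")
E
```

```text
(no output)
```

View pics/w3c.png

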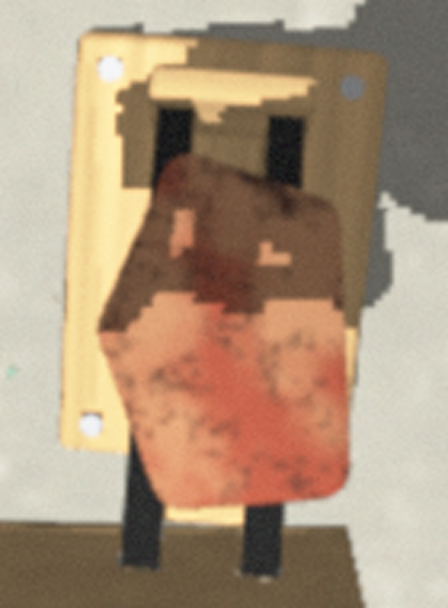

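```bash
cat > f3.py <<'E'
from w2 import *
W=dict(np.load("w3.npz"))
k=lambda L:px(L,3.2,(250,130))
sp=lambda p:np.vstack([stand(p,base[[2,3,1]]),cr(p,np.array([(49,-16,0),(49,16,0)])/1e3)])
b=fw(sp,[.58,.22,0],k([(78,32),(387,55),(60,450),(120,565),(281,577)]),"big",d=W)
j=fw(lambda q:cr(b,jas(q)),[0,0,0],k([(338,203),(178,152),(98,330),(160,506),(350,495)]),"jas",d=W)
G=cr(b,jas(j,np.array([(1,4),(0,0),(26,2),(-23.5,6)])/1e3)-[0,0,.003]); print(np.round(G*1e3,1), "jaw yaw",np.degrees(b[2]+j[2])+94)
# free corner fit: where rays meet slab plane
E
python3 f3.py
```

```text
big [580.7 222. ] -3.61 [[-0.6, -0.4], [0.9, -0.3], [-0.6, 0.5], [0.1, 0.4], [0.2, -0.1]]
jas [0.4 1.6] 1.21 [[-0.4, 3.6], [0.5, 1.3], [-1.1, 0.1], [2.0, -1.9], [-1.2, -2.5]]
[[583.1 222.5  79.8]
 [579.6 223.6  77.8]
 [580.2 197.6  79.1]
 [585.9 246.9  80.6]] jaw yaw 91.60068390607489
```

>>> play_rows([
  {"translation": [0,0,-20],"roll": 0},
  {"translation": [0,-0.3,-20],"roll": 0.4},
  {"translation": [0,0,-16],"roll": 0},
  {"translation": [0,0,-12],"roll": 0},
  {"translation": [0,0,-4],"roll": 0},
  {"translation": [0,0,0],"roll": 0},
  {"translation": [0,0,0],"roll": 0},
])

```text
time: 3.68
ee_pos: [0.584, 0.2214, 0.0737]
tool_rot: [0.0, 0.701, 0.713, 0.0]
ft_force: [1.0, -0.0, -0.2]
gripper_width: 1.001
```

```bash
python3 w3.py w4
```

```text
[0.5844 0.2216 0.0742] 90.9928693897045 [-0.34027987  0.20573173 -1.13553062] 1.0018906329040413 3.7833
```

View pics/w4.png

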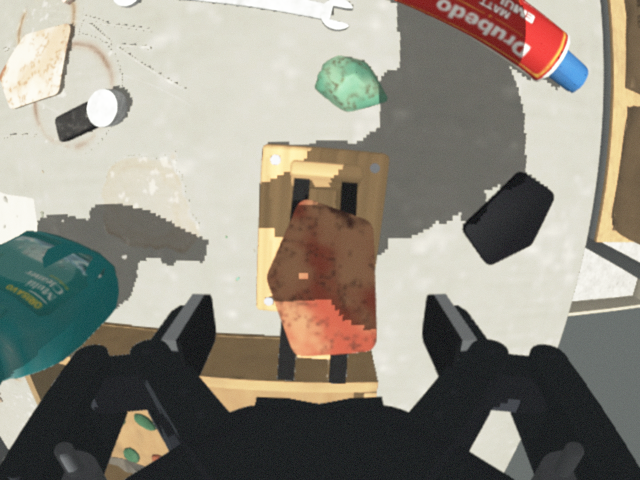

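>>> play_rows([
  {"translation": [-0.7,0.7,0],"roll": 0},
  {"translation": [0,0,0],"roll": 0},
  {"translation": [0,0,0],"roll": 0},
  {"translation": [0,0,0],"roll": 0},
  {"translation": [0,0,0],"roll": 0},
  {"translation": [0,0,0],"roll": 0},
  {"translation": [0,0,0],"roll": 0},
  {"translation": [0,0,0],"roll": 0},
], claw=0.55, grip_force=20)

```text
time: 4.5
ee_pos: [0.5827, 0.2219, 0.0731]
tool_rot: [-0.0, 0.701, 0.713, -0.0]
ft_force: [-0.4, 0.2, 0.6]
gripper_width: 0.448
```

```bash
python3 w3.py w5
```

```text
[0.5827 0.2219 0.0731] 90.99933254630474 [0.66656189 0.33388099 0.17207763] 0.445857948951904 4.6
```

View pics/w5.png

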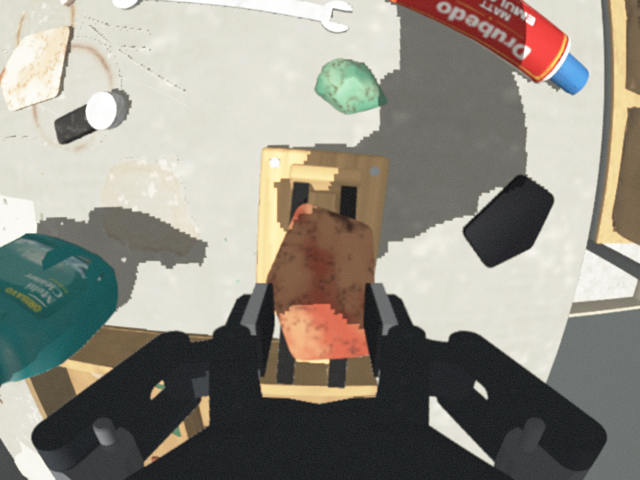

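```bash
python3 - <<'E'
from h import *
from scipy.spatial.transform import Rotation as R
for n in("w4","w5"):
    d=dict(np.load(n+".npz")); s=env.sense(); p=np.array(s["ee_pos"]) if n=="w5" else np.array([.5844,.2216,.0742])
    q=s["tool_rot"]; M=R.from_quat([q[1],q[2],q[3],q[0]]).as_matrix()
    for w in (85,50,45,38):
        for z in (-5,1,8,14):
            print(n,w,z,np.round(projw(d,[p+M@np.array([sx*w/2e3,0.0,z/1e3]) for sx in(-1,1)]).ravel()), np.round(projw(d,[p+M@np.array([sx*w/2e3,-0.011,z/1e3]) for sx in(-1,1)]).ravel()))
crop(dict(np.load("w5.npz")),220,180,200,220,2.7,"w5c.png")
E
```

```text
w4 85 -5 [228. 287. 408. 287.] [226. 266. 410. 266.]
w4 85 1 [231. 282. 405. 282.] [229. 261. 407. 261.]
w4 85 8 [234. 277. 402. 276.] [232. 256. 404. 256.]
w4 85 14 [236. 272. 400. 272.] [235. 252. 401. 252.]
w4 50 -5 [264. 288. 372. 288.] [263. 266. 373. 266.]
w4 50 1 [266. 283. 370. 283.] [265. 262. 371. 261.]
w4 50 8 [268. 277. 368. 277.] [267. 256. 369. 256.]
w4 50 14 [269. 272. 367. 272.] [268. 252. 368. 252.]
w4 45 -5 [270. 288. 366. 288.] [269. 266. 367. 266.]
w4 45 1 [271. 283. 365. 283.] [270. 262. 366. 261.]
w4 45 8 [273. 277. 363. 277.] [272. 256. 364. 256.]
w4 45 14 [274. 272. 362. 272.] [273. 252. 363. 252.]
w4 38 -5 [277. 288. 359. 288.] [276. 266. 360. 266.]
w4 38 1 [278. 283. 358. 283.] [278. 262. 358. 262.]
w4 38 8 [280. 277. 356. 277.] [279. 256. 357. 256.]
w4 38 14 [281. 272. 355. 272.] [280. 252. 356. 252.]
w5 85 -5 [228. 287. 408. 287.] [226. 266. 410. 266.]
w5 85 1 [231. 282. 405. 282.] [229. 261. 407. 261.]
w5 85 8 [234. 277. 402. 276.] [232. 256. 404. 256.]
w5 85 14 [236. 272. 400. 272.] [235. 252. 401. 252.]
w5 50 -5 [264. 288. 372. 288.] [263. 266. 373. 266.]
w5 50 1 [266. 283. 370. 283.] [265. 261. 371. 261.]
w5 50 8 [268. 277. 368. 277.] [267. 256. 369. 256.]
w5 50 14 [269. 272. 367. 272.] [268. 252. 368. 252.]
w5 45 -5 [270. 288. 366. 288.] [269. 266. 367. 266.]
w5 45 1 [271. 283. 365. 283.] [270. 262. 366. 261.]
w5 45 8 [273. 277. 363. 277.] [272. 256. 364. 256.]
w5 45 14 [274. 272. 362. 272.] [273. 252. 363. 252.]
w5 38 -5 [277. 288. 359. 288.] [276. 266. 360. 266.]
w5 38 1 [278. 283. 358. 283.] [277. 262. 358. 261.]
w5 38 8 [280. 277. 356. 277.] [279. 256. 357. 256.]
w5 38 14 [281. 273. 355. 272.] [280. 252. 356. 252.]
```

View pics/w5c.png

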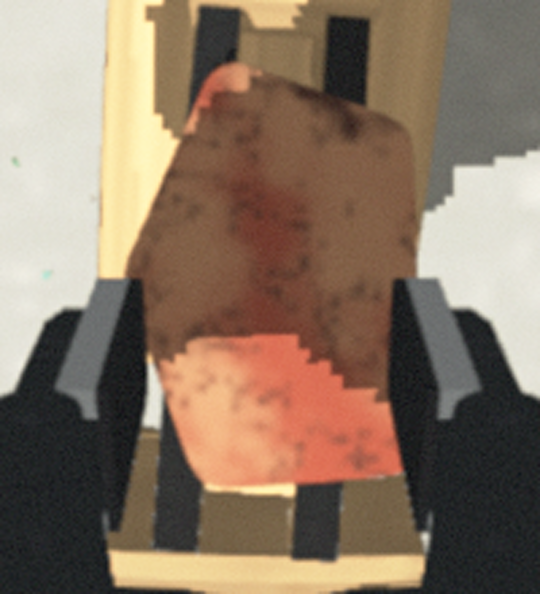

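```bash
python3 - <<'E'
from h import *
d=img("scene"); crop(d,230,120,160,130,5,"s5.png")
E
```

```text
(no output)
```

View pics/s5.png

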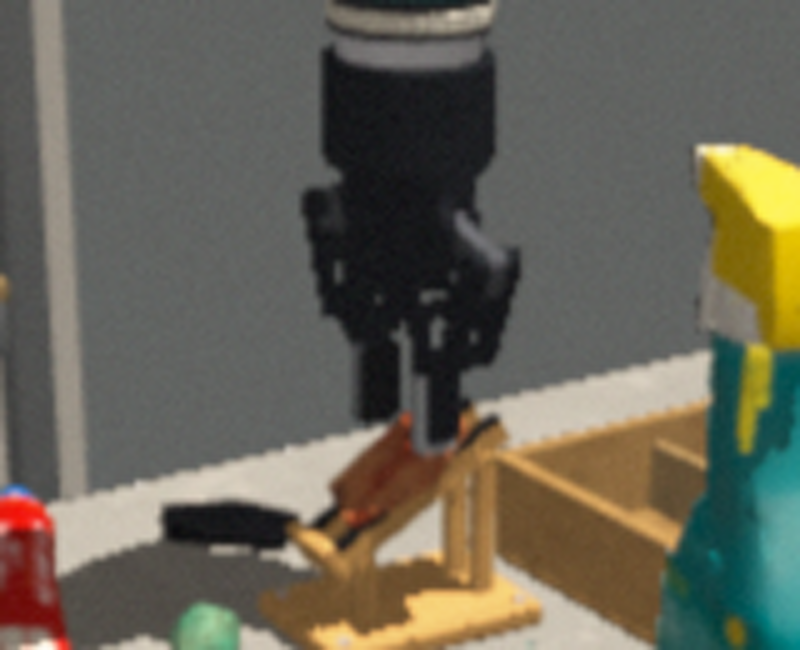

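```bash
python3 - <<'E'
from h import *
d=img("scene");s=env.sense();p=np.array(s["ee_pos"])
for w in(-.025,.025):
  for z in(.03,.02,.01,0,-.014): print(w,z,np.round((proj(d,p+[0,w,z])-[230,120])*5).ravel(), np.round((proj(d,p+[-.011,w,z])-[230,120])*5).ravel())
E
```

```text
-0.025 0.03 [435. 429.] [415. 434.]
-0.025 0.02 [435. 450.] [415. 455.]
-0.025 0.01 [435. 471.] [414. 476.]
-0.025 0 [434. 491.] [414. 497.]
-0.025 -0.014 [434. 520.] [414. 525.]
0.025 0.03 [373. 396.] [353. 401.]
0.025 0.02 [373. 416.] [353. 421.]
0.025 0.01 [373. 437.] [353. 441.]
0.025 0 [372. 457.] [353. 461.]
0.025 -0.014 [372. 484.] [353. 489.]
```

>>> play_rows([
  {"translation": [0,0,0],"roll": 0},
  {"translation": [0,0,0],"roll": 0},
  {"translation": [0,0,0],"roll": 0},
  {"translation": [0,0,0],"roll": 0},
  {"translation": [0,0,-4],"roll": 0},
  {"translation": [0,0,-8],"roll": 0},
  {"translation": [0,0,-8],"roll": 0},
  {"translation": [0,0,-7],"roll": 0},
  {"translation": [0,0,-3],"roll": 0},
  {"translation": [0,0,0],"roll": 0},
  {"translation": [0,0,0],"roll": 0},
], claw=0)

```text
time: 5.67
ee_pos: [0.5825, 0.2218, 0.0426]
tool_rot: [-0.0, 0.701, 0.713, -0.0]
ft_force: [-0.1, -0.2, -0.3]
gripper_width: 0.997
```

```bash
python3 w3.py w6;python3 - <<'E'
from h import *
d=img("scene"); crop(d,230,120,160,130,5,"s6.png")
E
```

```text
[0.583  0.222  0.0432] 90.99357884638334 [-0.42931403 -0.62799392 -0.47391084] 0.9994817474469645 5.7667
```

View pics/w6.png

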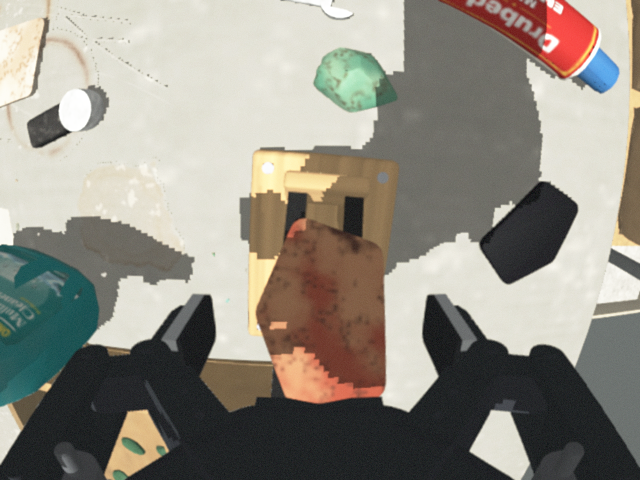

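View pics/s6.png

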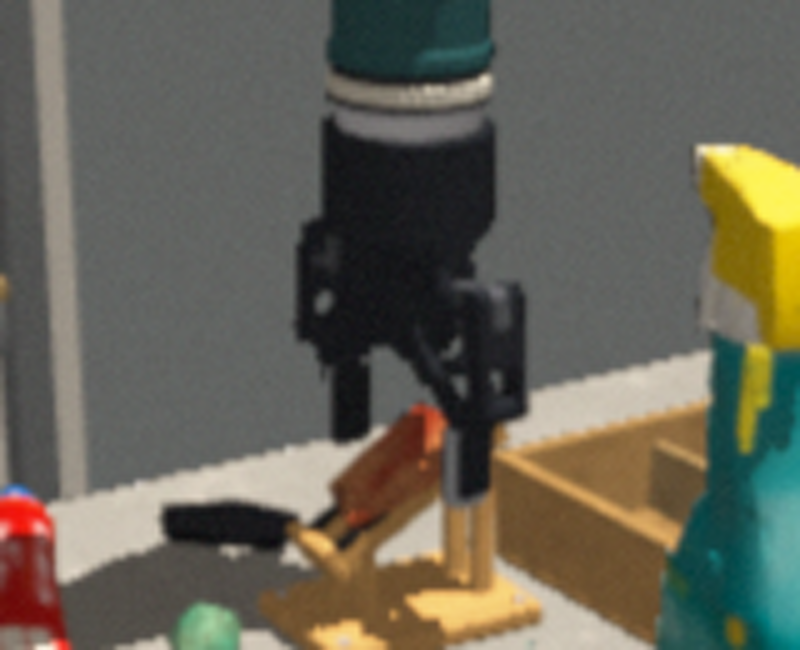

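>>> play_rows([
  {"translation": [0,0,0],"roll": 0},
  {"translation": [0,0,0],"roll": 0},
  {"translation": [0,0,0],"roll": 0},
  {"translation": [0,0,0],"roll": 0},
  {"translation": [0,0,0],"roll": 0},
  {"translation": [0,0,0],"roll": 0},
  {"translation": [0,0,0],"roll": 0},
  {"translation": [0,0,0],"roll": 0},
], claw=0.55, grip_force=20)

```text
time: 6.53
ee_pos: [0.5828, 0.2222, 0.0435]
tool_rot: [-0.0, 0.701, 0.713, 0.0]
ft_force: [-0.9, -0.3, 5.2]
gripper_width: 0.56
```

```bash
python3 w3.py w7;python3 - <<'E'
from h import *
d=img("scene"); crop(d,230,120,160,130,5,"s7.png")
E
```

```text
[0.5828 0.2222 0.0435] 91.00534775553871 [-0.87182953 -0.02556527  5.23554505] 0.5591840336236613 6.6333
```

View pics/w7.png

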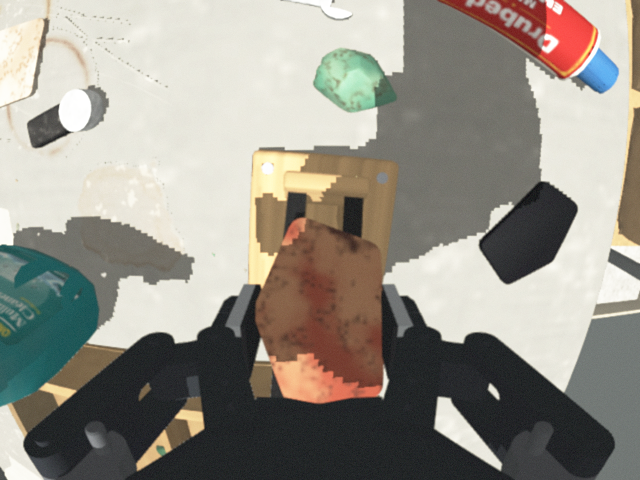

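View pics/s7.png

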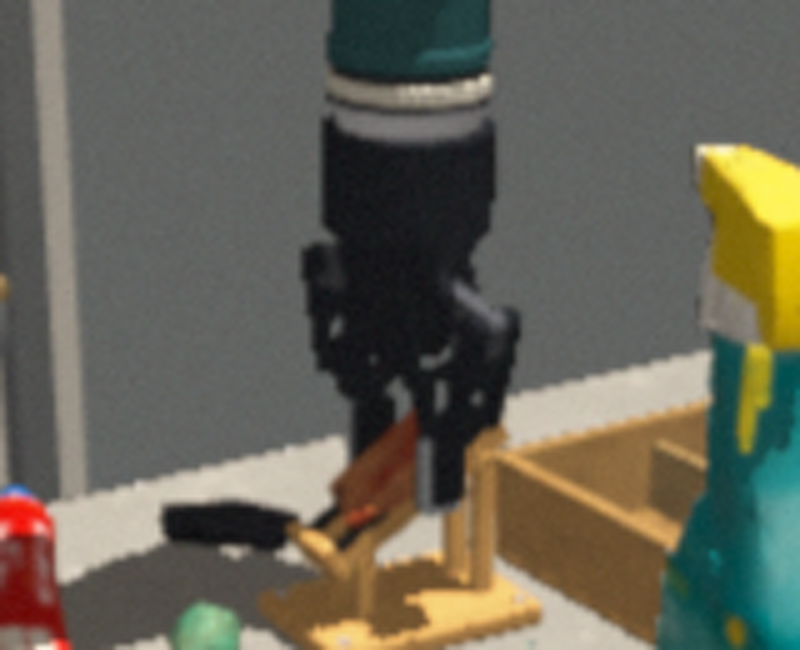

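>>> play_rows([
  {"translation": [0,0,3],"roll": 0},
  {"translation": [0,0,6],"roll": 0},
  {"translation": [0,0,10],"roll": 0},
  {"translation": [0,0,14],"roll": 0},
  {"translation": [0,0,18],"roll": 0},
  {"translation": [0,0,20],"roll": 0},
  {"translation": [0,0,18],"roll": 0},
  {"translation": [0,0,12],"roll": 0},
  {"translation": [0,0,6],"roll": 0},
  {"translation": [0,0,0],"roll": 0},
])

```text
time: 7.57
ee_pos: [0.5837, 0.2222, 0.1518]
tool_rot: [0.001, 0.701, 0.713, 0.001]
ft_force: [0.0, 0.0, -0.4]
gripper_width: 0.562
```

```bash
python3 w3.py w8;python3 - <<'E'
from h import *
d=img("scene"); crop(d,230,90,160,130,5,"s8.png")
E
```

```text
[0.5823 0.2217 0.1497] 90.99539144577429 [ 0.55958787  0.44707106 -0.35090618] 0.5603748553926743 7.6667
```

View pics/w8.png

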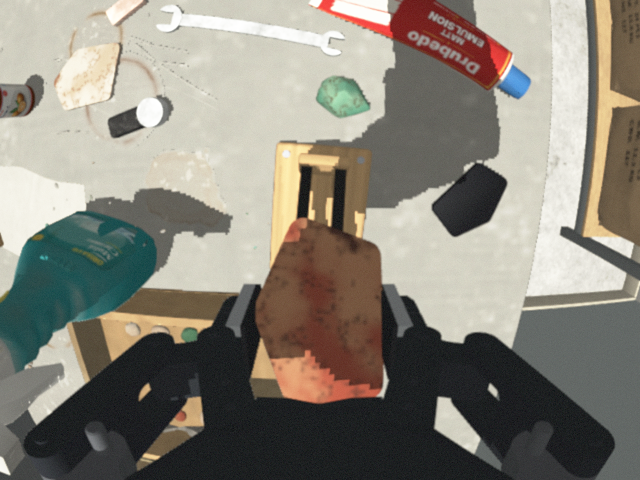

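View pics/s8.png

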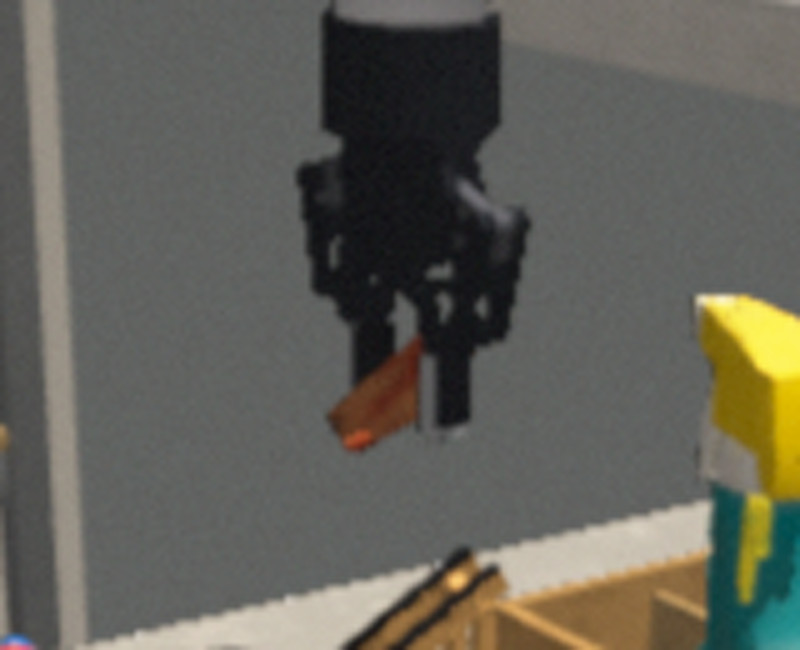

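>>> play_rows([
  {"translation": [-12,-6,3],"roll": 0},
  {"translation": [-25,-12,5],"roll": 0},
  {"translation": [-30,-18,5],"roll": 0},
  {"translation": [-30,-20,5],"roll": 0},
  {"translation": [-20,-25,5],"roll": 0},
  {"translation": [-8,-32,5],"roll": 2},
  {"translation": [0,-35,5],"roll": 2},
  {"translation": [0,-35,0],"roll": 2},
  {"translation": [0,-35,0],"roll": 2},
  {"translation": [0,-35,0],"roll": 2},
  {"translation": [0,-35,0],"roll": 2},
  {"translation": [0,-30,0],"roll": 2},
])

```text
time: 8.77
ee_pos: [0.4567, -0.0985, 0.1824]
tool_rot: [-0.001, 0.609, 0.793, -0.001]
ft_force: [0.7, -0.3, -1.1]
gripper_width: 0.561
```

>>> play_rows([
  {"translation": [12,-28,0],"roll": 2},
  {"translation": [16,-28,0],"roll": 0.5},
  {"translation": [16,-28,0],"roll": 0},
  {"translation": [12,-16,0],"roll": 0},
  {"translation": [6,-6,0],"roll": 0},
  {"translation": [0,0,0],"roll": 0},
  {"translation": [0,0,0],"roll": 0},
])

```text
time: 9.35
ee_pos: [0.5188, -0.2008, 0.1822]
tool_rot: [-0.001, 0.591, 0.807, -0.0]
ft_force: [-0.5, 0.7, -0.9]
gripper_width: 0.56
```

```bash
python3 w3.py w9; python3 - <<'E'
from h import *
crop(dict(np.load("w9.npz")),240,140,160,160,3.75,"w9c.png")
E
```

```text
[ 0.5184 -0.1999  0.1825] 107.62941316788444 [0.58767997 0.27102554 0.03541932] 0.5610736384994872 9.45
```

View pics/w9.png

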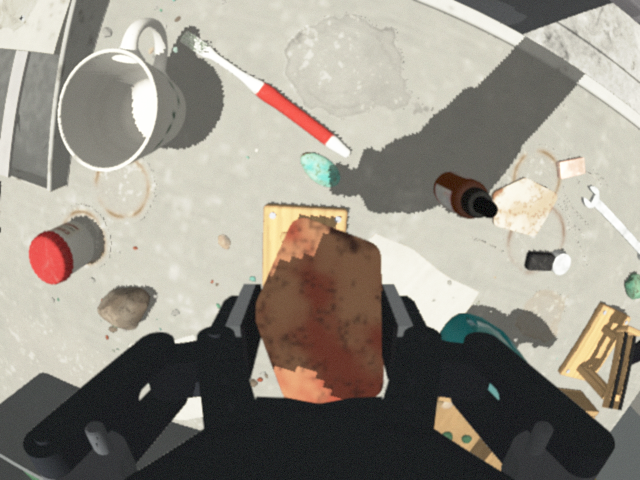

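View pics/w9c.png

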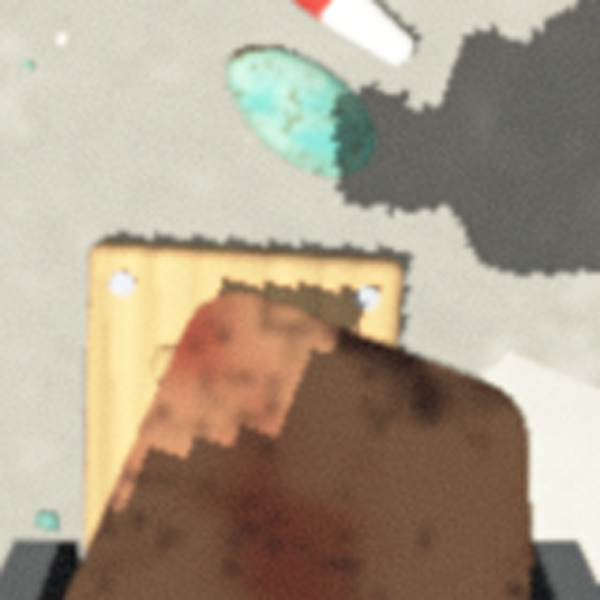

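```bash
cat > place.py <<'E'
from w2 import *
W=dict(np.load("w9.npz"))
o=px([(90,243),(406,262)],3.75,(240,140))
s0=np.array([.5771,-.1953,np.radians(13.67)])
print(projw(W,stand(s0,base[[2,3]]))-o)
s=fw(lambda p:stand(p,base[[2,3]]),s0,o,"small")
b=np.array([.5807,.2222,np.radians(-3.63)]); j=np.array([.0004,.0016,np.radians(.8)])
def tcp_target(s,b,j,g,gy):
    # slab frame relative: g in slab-horizontal coords. apply rotation about vertical (approx), slab origin j-> 0
    o=cr(b,np.array([[j[0],j[1],0]]))[0]; n=cr(s,np.zeros((1,3)))[0]
    dy=s[2]-b[2]-j[2]   # small in-plane yaw treated as vertical yaw
    return n+Rz(dy)@(np.array(g)-o), gy+np.degrees(dy)
g=[.5825,.2220,.0433]
for q in(s0,s): print(tcp_target(q,b,j,g,91.0))
E
python3 place.py
```

```text
[[1.15409707 0.84471312]
 [1.53074639 1.28750296]]
small [590.3 214.8] -0.22 [[4.6, 0.1], [-4.5, -0.4]]
(array([ 0.57890135, -0.1966175 ,  0.0431    ]), np.float64(107.5))
(array([0.5916922 , 0.21309758, 0.0431    ]), np.float64(93.60880786614979))
```

>>> play_rows([
  {"translation": [18,1,-5],"roll": 0},
  {"translation": [22,1,-10],"roll": 0},
  {"translation": [15,1,-10],"roll": 0},
  {"translation": [5,0,-5],"roll": 0},
  {"translation": [0,0,0],"roll": 0},
  {"translation": [0,0,0],"roll": 0},
])

```text
time: 10.1
ee_pos: [0.5784, -0.1986, 0.1528]
tool_rot: [-0.001, 0.591, 0.807, -0.0]
ft_force: [-0.2, -0.3, -0.9]
gripper_width: 0.561
```

```bash
python3 w3.py w10; python3 - <<'E'
from h import *
crop(dict(np.load("w10.npz")),240,110,160,160,3.75,"w10c.png")
E
```

```text
[ 0.5784 -0.1993  0.1534] 107.46397784033933 [-0.39094619  0.26398973  0.04134295] 0.564988040169477 10.2
```

View pics/w10c.png

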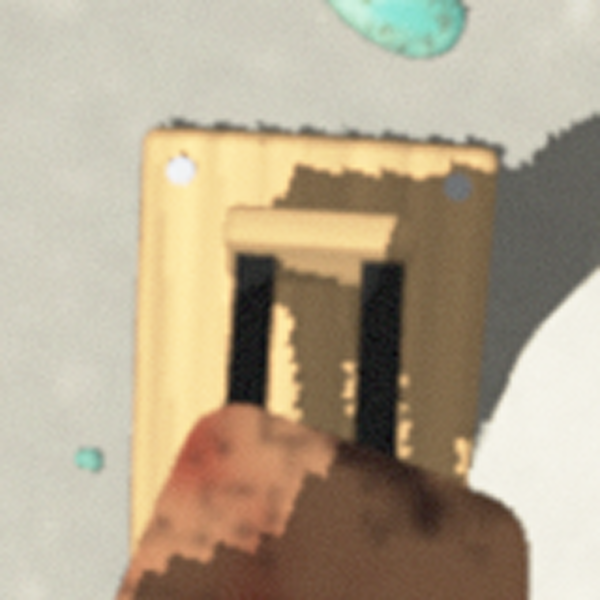

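```bash
cat > f10.py <<'E'
from place import *
W=dict(np.load("w10.npz"))
o=px([(143,130),(500,148),(130,540),(233,258),(228,400),(404,262),(393,450)],3.75,(240,110))
def f(x):
    p=x[:3]; a,c,d,e,g=x[3:]
    return projw(W,np.vstack([stand(p,base[[2,3]]),stand(p,[[a,-.039,.012]]),cr(p,np.array([[c,-.016,0],[d,-.016,0],[e,.016,0],[g,.016,0]]))]))-o
r=least_squares(lambda x:f(x).ravel(),np.r_[s0,0,-.04,-.02,-.04,-.01])
print(np.round(r.x*1e3,1),np.degrees(r.x[2]),np.round(f(r.x),1).tolist())
print(np.round(f(np.r_[s0,r.x[3:]]),1).tolist())
for q in(s0,r.x[:3]): print(tcp_target(q,b,j,g,91.0))
E
python3 f10.py|tail -4
```

```text
[ 577.1 -196.7  249.5   38.2  -40.1  -12.3  -41.2   -4.6] 14.297913595934936 [[-0.5, -0.3], [-0.1, 0.4], [-0.2, -0.0], [0.2, 0.0], [-0.9, -0.1], [-0.1, -0.0], [1.5, 0.0]]
[[1.9, -0.3], [2.2, 1.5], [0.8, -0.1], [2.6, 0.4], [1.2, 0.3], [2.3, 0.9], [3.4, 0.9]]
(array([ 0.57890135, -0.1966175 ,  0.0431    ]), np.float64(107.5))
(array([ 0.57892462, -0.19797234,  0.0431    ]), np.float64(108.12791359593493))
```

>>> play_rows([
  {"translation": [0.5,0.9,-10],"roll": 0.65},
  {"translation": [0,0,-18],"roll": 0},
  {"translation": [0,0,-20],"roll": 0},
  {"translation": [0,0,-20],"roll": 0},
  {"translation": [0,0,-18],"roll": 0},
  {"translation": [0,0,-10],"roll": 0},
  {"translation": [0,0,-4],"roll": 0},
  {"translation": [0,0,0],"roll": 0},
  {"translation": [0,0,0],"roll": 0},
  {"translation": [0,0,0],"roll": 0},
])

```text
time: 11.18
ee_pos: [0.5811, -0.1985, 0.0541]
tool_rot: [0.001, 0.587, 0.81, 0.0]
ft_force: [-0.0, 0.2, 0.1]
gripper_width: 0.561
```

```bash
python3 w3.py w11;python3 - <<'E'
from h import *
d=img("scene"); crop(d,390,210,120,150,4,"s11.png")
for i in range(4):
    s=env.sense(); print(np.round(s["ee_pos"],4),np.round(s["ft_force"],2)); img("top")
E
```

```text
[ 0.581  -0.1985  0.0542] 108.14161934804895 [-0.25393413 -0.21237228 -1.49852932] 0.5618865202710721 11.2833
[ 0.5808 -0.1984  0.054 ] [-0.14  0.14 -0.88]
[ 0.5807 -0.1983  0.0538] [ 0.04  0.35 -0.37]
[ 0.5805 -0.1983  0.0536] [-0.3  -0.29 -0.07]
[ 0.5804 -0.1983  0.0535] [ 0.2  -0.49 -0.78]
```

View pics/w11.png

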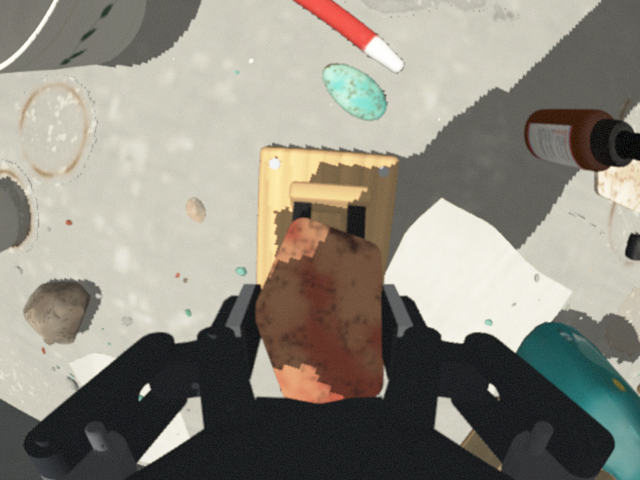

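View pics/s11.png

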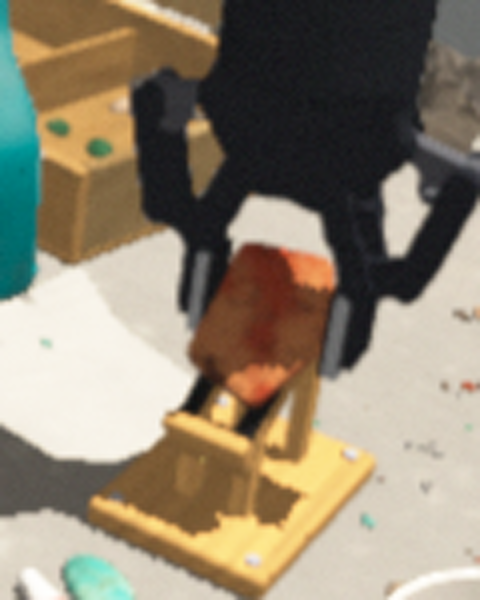

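>>> play_rows([
  {"translation": [-1,0.3,-3],"roll": 0},
  {"translation": [0,0,-3],"roll": 0},
  {"translation": [0,0,-1],"roll": 0},
  {"translation": [0,0,0],"roll": 0},
  {"translation": [0,0,0],"roll": 0},
  {"translation": [0,0,0],"roll": 0},
])

```text
time: 12.08
ee_pos: [0.5793, -0.1979, 0.046]
tool_rot: [-0.0, 0.587, 0.81, -0.0]
ft_force: [-0.9, -1.0, -1.8]
gripper_width: 0.563
```

>>> play_rows([
  {"translation": [0,0,-0.8],"roll": 0},
  {"translation": [0,0,-0.7],"roll": 0},
  {"translation": [0,0,0],"roll": 0},
  {"translation": [0,0,0],"roll": 0},
])

```text
time: 12.42
ee_pos: [0.5792, -0.1979, 0.0446]
tool_rot: [-0.0, 0.587, 0.81, 0.0]
ft_force: [0.6, 0.1, 0.5]
gripper_width: 0.559
```

>>> play_rows([
  {"translation": [0,0,-0.5],"roll": 0},
  {"translation": [0,0,-0.5],"roll": 0},
  {"translation": [0,0,0],"roll": 0},
  {"translation": [0,0,0],"roll": 0},
])

```text
time: 12.75
ee_pos: [0.5793, -0.1979, 0.0438]
tool_rot: [0.0, 0.587, 0.81, 0.0]
ft_force: [-0.4, 0.3, 1.4]
gripper_width: 0.563
```

```bash
python3 w3.py w12;python3 - <<'E'
from h import *
d=img("scene"); crop(d,390,210,120,150,4,"s12.png")
E
```

```text
[ 0.5793 -0.1979  0.0438] 108.14465610078078 [0.0384748  0.06136342 1.98610908] 0.5612846571366005 12.85
```

View pics/s12.png

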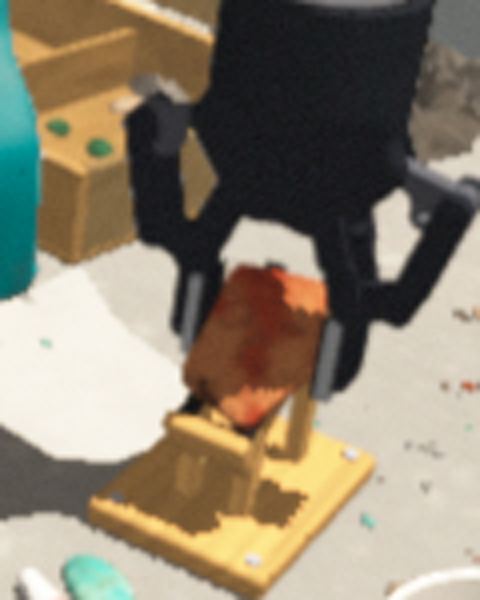

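>>> play_rows([
  {"translation": [0,0,-0.3],"roll": 0},
  {"translation": [0,0,0],"roll": 0},
  {"translation": [0,0,0],"roll": 0},
  {"translation": [0,0,0],"roll": 0},
  {"translation": [0,0,0],"roll": 0},
  {"translation": [0,0,0],"roll": 0},
  {"translation": [0,0,5],"roll": 0},
  {"translation": [0,0,15],"roll": 0},
  {"translation": [-3,0,25],"roll": 0},
  {"translation": [-8,0,35],"roll": 0},
  {"translation": [-15,0,30],"roll": 0},
  {"translation": [-10,0,15],"roll": 0},
], claw=0)

```text
time: 13.95
ee_pos: [0.5441, -0.1986, 0.1721]
tool_rot: [0.002, 0.587, 0.81, 0.001]
ft_force: [0.3, 0.6, 0.3]
gripper_width: 0.999
```

>>> play_rows([
  {"translation": [-10,0,10],"roll": 0},
  {"translation": [-5,0,2],"roll": 0},
  {"translation": [0,0,0],"roll": 0},
  {"translation": [0,0,0],"roll": 0},
  {"translation": [0,0,0],"roll": 0},
])

```text
time: 14.37
ee_pos: [0.5281, -0.1975, 0.1791]
tool_rot: [-0.001, 0.587, 0.81, -0.0]
ft_force: [-0.6, -0.3, -0.5]
gripper_width: 1.003
```

```bash
python3 w3.py w13;python3 - <<'E'
from h import *
d=img("scene"); crop(d,390,210,120,150,4,"s13.png")
crop(dict(np.load("w13.npz")),220,140,200,200,4,"w13c.png")
E
```

```text
[ 0.5283 -0.1975  0.1791] 108.17596688147604 [0.40188612 0.17414177 0.49319873] 0.9994934673833197 14.4667
```

View pics/w13c.png

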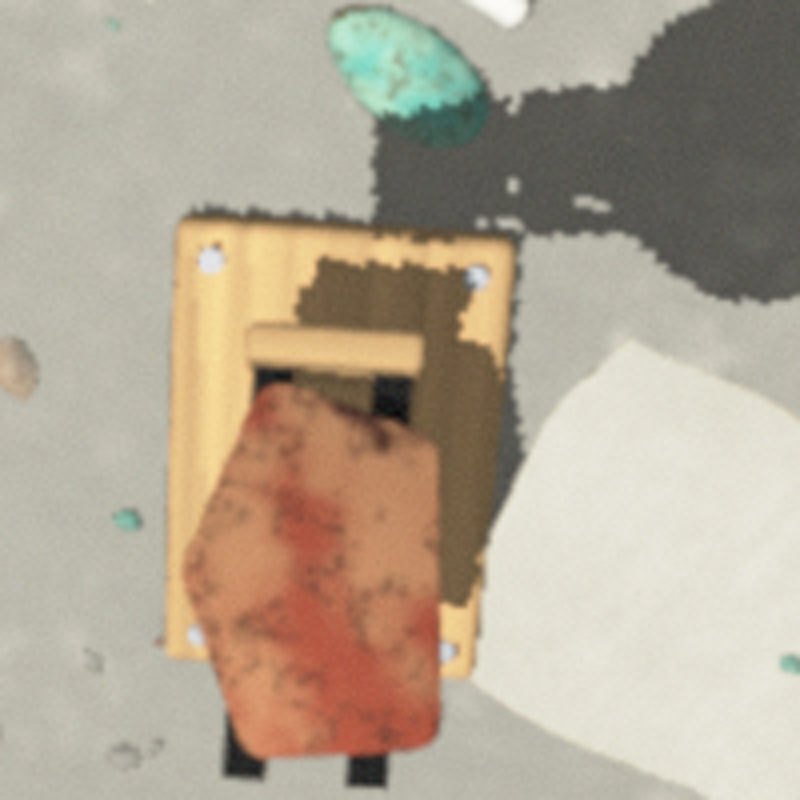

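View pics/s13.png

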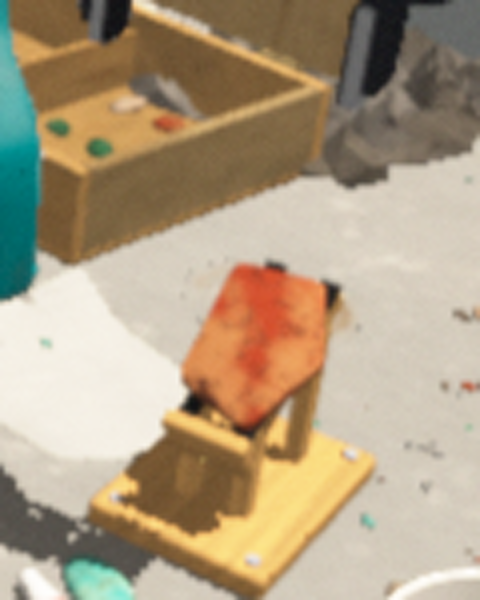

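Placed. Now I measure how well it is centred.

```bash
cat > f13.py <<'E'
from w2 import *
W=dict(np.load("w13.npz"))
k=lambda L:px(L,4,(220,140))
sp=lambda p:np.vstack([stand(p,base[[2,3,1,0]]),cr(p,np.array([(41,-16,0),(41,16,0)])/1e3)])
s=fw(sp,[.577,-.197,.24],k([(178,218),(518,236),(163,658),(472,678),(224,775),(388,787)]),"small",d=W)
oj=k([(438,440),(262,383),(182,558),(245,757),(440,745)])
j=fw(lambda q:cr(s,jas(q)),[0,0,0],oj,"jas",d=W)
np.savez("small.npz",s=s,j=j)
E
python3 f13.py
```

```text
small [ 576.3 -196.8] 14.02 [[-0.8, -0.6], [0.3, 0.8], [0.2, 0.3], [0.7, 0.7], [-0.3, -0.4], [0.0, -0.5]]
jas [ 0.3 -1. ] 0.39 [[-0.8, 1.9], [1.9, -0.3], [-1.0, 2.9], [1.1, -2.5], [-1.2, -1.9]]
```

>>> play_rows([
  {"translation": [-15,0,2],"roll": -7},
  {"translation": [-25,5,2],"roll": -7},
  {"translation": [-20,15,0],"roll": -7},
  {"translation": [-12,22,0],"roll": -7},
  {"translation": [0,25,0],"roll": -7},
  {"translation": [0,25,0],"roll": -7},
  {"translation": [0,25,0],"roll": -7},
  {"translation": [0,25,0],"roll": -7},
  {"translation": [0,25,0],"roll": -7},
  {"translation": [0,20,0],"roll": -7},
  {"translation": [0,20,0],"roll": -7},
  {"translation": [0,15,0],"roll": -7},
])

```text
time: 15.67
ee_pos: [0.4563, 0.0262, 0.1843]
tool_rot: [-0.0, 0.978, 0.207, 0.0]
ft_force: [0.1, 0.2, -0.2]
gripper_width: 0.999
```

>>> play_rows([
  {"translation": [0,15,0],"roll": -7},
  {"translation": [0,10,0],"roll": -7},
  {"translation": [0,5,0],"roll": -7},
  {"translation": [0,0,0],"roll": -1},
  {"translation": [0,0,0],"roll": 0},
  {"translation": [0,0,0],"roll": 0},
])

```text
time: 16.17
ee_pos: [0.4562, 0.0537, 0.1843]
tool_rot: [0.0, 1.0, 0.02, -0.0]
ft_force: [-0.4, -0.5, 1.0]
gripper_width: 1.001
```

```bash
python3 w3.py w14;python3 - <<'E'
from h import *
print(env.sense()["qpos"])
crop(dict(np.load("w14.npz")),220,140,200,200,3,"w14c.png")
E
```

```text
[0.4562 0.0534 0.1843] 2.172483020387246 [-0.18276857 -0.40259142  0.43046466] 0.9981782210565194 16.2667
[-0.58782325  0.33265475  0.46950708  2.23158734 -0.25473024  0.62659667
  0.10470218]
```

View pics/w14.png

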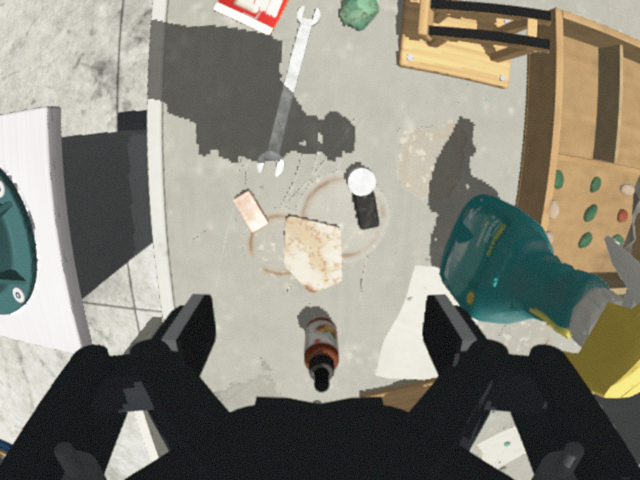

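```bash
python3 - <<'E'
from h import *
crop(dict(np.load("w14.npz")),225,160,160,240,2.5,"w14c.png")
crop(dict(np.load("w14.npz")),270,200,90,100,6,"w14d.png")
E
```

```text
(no output)
```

View pics/w14d.png

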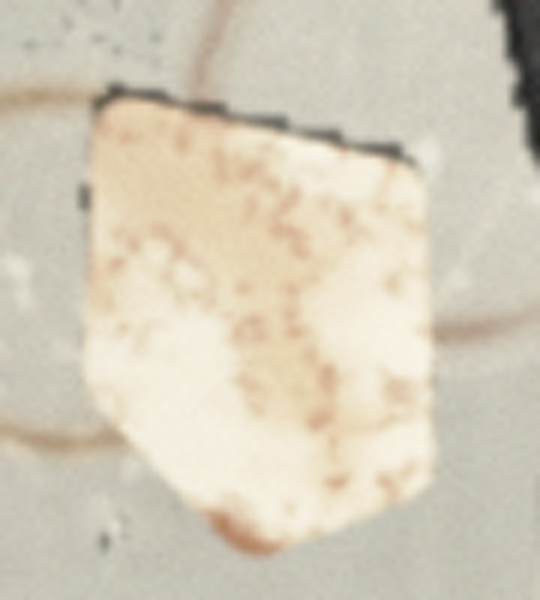

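View pics/w14c.png

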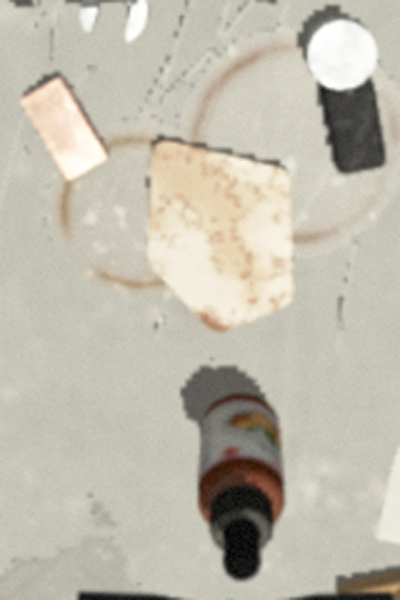

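```bash
cat > f14.py <<'E'
from w2 import *
W=dict(np.load("w14.npz"))
a=fw(lambda p:flat(p,AG),[.451,.005,.18],px([(86,378),(262,555),(435,487),(428,168),(97,97)],6,(270,200)),"ag",d=W)
def ray(u,z):
    r=least_squares(lambda x:(projw(W,[[x[0],x[1],z]])-u).ravel(),[.45,0]); return r.x
k=lambda L:px(L,2.5,(225,160))
G=flat(a,np.array([(1,8)])/1e3)[0]; yaw=np.degrees(a[2])-8; print("grip",np.round(G*1e3,1),yaw)
M=Rz(np.radians(yaw))
for n,L,z in(("cop",[(20,98),(60,72),(108,155),(70,182)],.009),("loupe",[(303,55),(340,90),(320,90),(340,172),(385,165)],.012)):
    for u in k(L):
        p=ray(u,z); print(n,np.round(p*1e3,1),"in grip frame",np.round((M.T@(np.r_[p,0]-np.r_[G[:2],0]))[:2]*1e3,1))
np.save("ag.npy",a)
E
python3 f14.py
```

```text
ag [452.2   4.9] 10.41 [[0.8, 0.6], [-1.2, -0.7], [-0.8, -2.4], [-1.2, 0.3], [2.3, 1.8]]
grip [451.7  12.9   6. ] 2.4065558921594246
cop [374.9  57.1] in grip frame [-74.8  47.4]
cop [390.4  67.4] in grip frame [-59.  57.]
cop [408.6  36.1] in grip frame [-42.1  25. ]
cop [393.9  24.9] in grip frame [-57.2  14.4]
loupe [479.7  77.1] in grip frame [30.6 62.9]
loupe [494.   64.7] in grip frame [44.4 50. ]
loupe [486.6  64.4] in grip frame [37. 50.]
loupe [496.   33.5] in grip frame [45.2 18.7]
loupe [512.9  36.9] in grip frame [62.2 21.4]
```

>>> play_rows([
  {"translation": [-1.5,-12,-15],"roll": 0.2},
  {"translation": [-1.5,-16,-25],"roll": 0},
  {"translation": [-1.5,-12.5,-30],"roll": 0},
  {"translation": [0,0,-35],"roll": 0},
  {"translation": [0,0,-35],"roll": 0},
  {"translation": [0,0,-25],"roll": 0},
  {"translation": [0,0,-14],"roll": 0},
  {"translation": [0,0,-5],"roll": 0},
  {"translation": [0,0,0],"roll": 0},
  {"translation": [0,0,0],"roll": 0},
  {"translation": [0,0,0],"roll": 0},
], claw=0.15, grip_force=20)

```text
time: 17.33
ee_pos: [0.4526, 0.0135, 0.0013]
tool_rot: [0.0, 1.0, 0.02, 0.001]
ft_force: [0.9, -0.6, 0.3]
gripper_width: 0.848
```

```bash
python3 w3.py w15;python3 - <<'E'
from h import *
d=img("scene"); crop(d,250,190,140,130,5.5,"s15.png")
E
```

```text
[0.4526 0.0137 0.0014] 2.3674586180083717 [0.00107998 0.34267787 0.02247132] 0.8496307156805025 17.4333
```

View pics/w15.png

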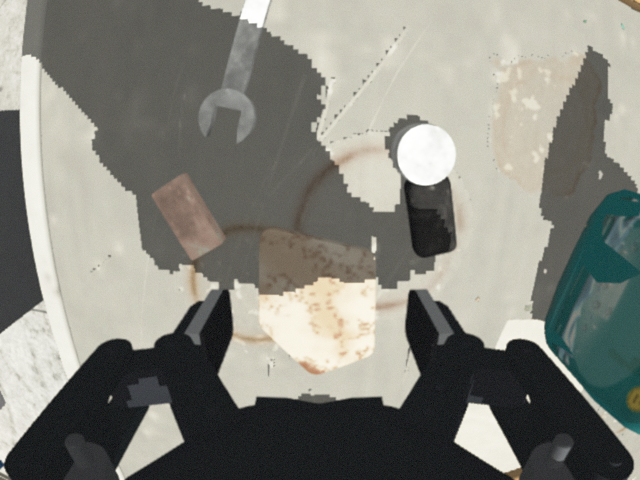

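View pics/s15.png

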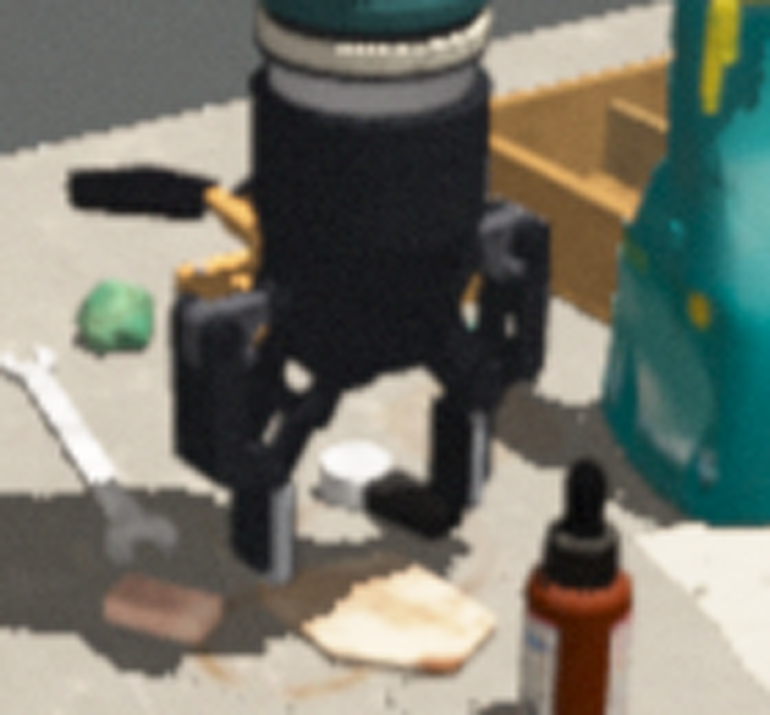

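>>> play_rows([
  {"translation": [-0.8,-0.6,-5],"roll": 0},
  {"translation": [0,0,-7],"roll": 0},
  {"translation": [0,0,-5],"roll": 0},
  {"translation": [0,0,-2],"roll": 0},
  {"translation": [0,0,0],"roll": 0},
  {"translation": [0,0,0],"roll": 0},
  {"translation": [0,0,0],"roll": 0},
], claw=0.25)

```text
time: 18.12
ee_pos: [0.4509, 0.0129, -0.0188]
tool_rot: [0.0, 1.0, 0.02, -0.0]
ft_force: [-0.3, -0.3, 0.9]
gripper_width: 0.749
```

```bash
python3 w3.py w16;python3 - <<'E'
from h import *
d=img("scene"); crop(d,250,190,140,130,5.5,"s16.png")
E
```

```text
[ 0.451   0.013  -0.0186] 2.3448561959118397 [0.39563262 0.80693597 0.42227798] 0.7504020700331886 18.2167
```

View pics/w16.png

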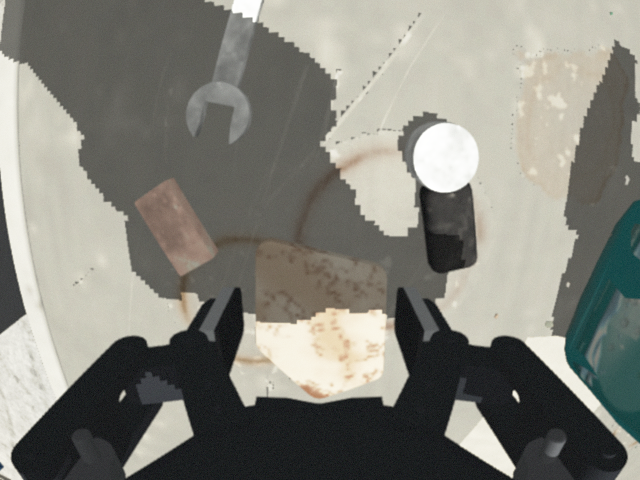

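View pics/s16.png

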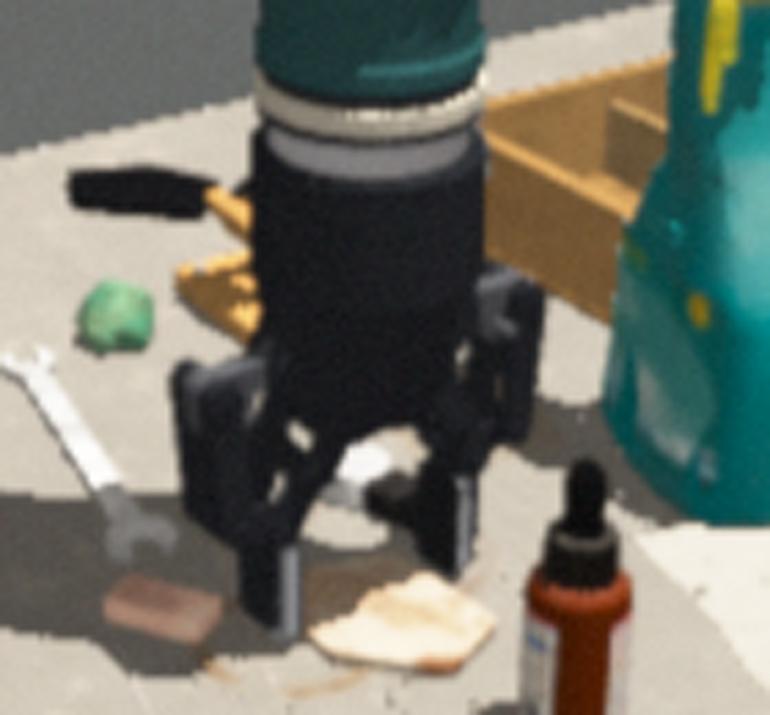

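>>> play_rows([
  {"translation": [0.6,0,-1],"roll": 0},
  {"translation": [0,0,-1],"roll": 0},
  {"translation": [0,0,-1],"roll": 0},
  {"translation": [0,0,0],"roll": 0},
  {"translation": [0,0,0],"roll": 0},
])

```text
time: 18.73
ee_pos: [0.4515, 0.013, -0.0218]
tool_rot: [0.0, 1.0, 0.02, -0.0]
ft_force: [-0.1, -0.1, -0.1]
gripper_width: 0.755
```

>>> play_rows([
  {"translation": [0,0,-0.7],"roll": 0},
  {"translation": [0,0,-0.7],"roll": 0},
  {"translation": [0,0,0],"roll": 0},
])

```text
time: 18.98
ee_pos: [0.4515, 0.013, -0.0232]
tool_rot: [0.0, 1.0, 0.02, -0.0]
ft_force: [-0.6, 0.4, 0.3]
gripper_width: 0.753
```

>>> play_rows([
  {"translation": [0,0,-0.7],"roll": 0},
  {"translation": [0,0,-0.7],"roll": 0},
  {"translation": [0,0,0],"roll": 0},
])

```text
time: 19.23
ee_pos: [0.4515, 0.013, -0.0242]
tool_rot: [-0.0, 1.0, 0.02, 0.0]
ft_force: [-0.3, 0.4, 4.9]
gripper_width: 0.749
```

>>> play_rows([
  {"translation": [0,0,2.5],"roll": 0},
  {"translation": [0,0,2],"roll": 0},
  {"translation": [0,0,0],"roll": 0},
  {"translation": [0,0,0],"roll": 0},
])

```text
time: 19.57
ee_pos: [0.4516, 0.013, -0.0199]
tool_rot: [0.0, 1.0, 0.021, 0.0]
ft_force: [-0.3, -0.5, 0.3]
gripper_width: 0.749
```

>>> play_rows([
  {"translation": [0,0,0],"roll": 0},
  {"translation": [0,0,0],"roll": 0},
  {"translation": [0,0,0],"roll": 0},
  {"translation": [0,0,0],"roll": 0},
  {"translation": [0,0,0],"roll": 0},
  {"translation": [0,0,0],"roll": 0},
], claw=0.5, grip_force=20)

```text
time: 20.07
ee_pos: [0.4517, 0.013, -0.0197]
tool_rot: [-0.0, 1.0, 0.02, 0.0]
ft_force: [-1.0, -0.3, 4.7]
gripper_width: 0.625
```

```bash
python3 w3.py w17
```

```text
[ 0.4517  0.013  -0.0197] 2.348060509812109 [-0.64667288 -0.31600645  5.10598818] 0.6272159481065328 20.1667
```

View pics/w17.png

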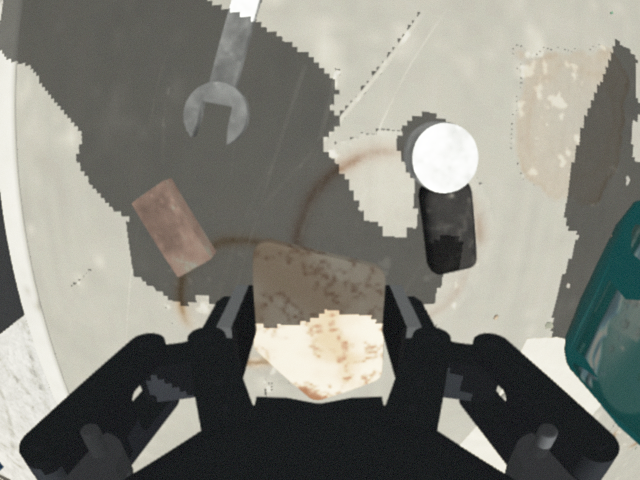

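>>> play_rows([
  {"translation": [0,0,2],"roll": 0},
  {"translation": [0,0,4],"roll": 0},
  {"translation": [0,0,8],"roll": 0},
  {"translation": [0,0,14],"roll": 0},
  {"translation": [0,0,20],"roll": 0},
  {"translation": [0,0,26],"roll": 0},
  {"translation": [0,0,28],"roll": 0},
  {"translation": [0,0,28],"roll": 0},
  {"translation": [0,0,24],"roll": 0},
  {"translation": [0,0,14],"roll": 0},
  {"translation": [0,0,4],"roll": 0},
  {"translation": [0,0,0],"roll": 0},
])

```text
time: 21.22
ee_pos: [0.452, 0.0134, 0.1532]
tool_rot: [-0.0, 1.0, 0.021, 0.001]
ft_force: [-0.7, 0.7, -1.6]
gripper_width: 0.628
```

```bash
python3 w3.py w18; python3 - <<'E'
from h import *
d=img("scene"); crop(d,230,110,160,150,5,"s18.png")
E
cat > tilt.py <<'E'
from fit import *
from scipy.spatial.transform import Rotation as Ro
b=np.array([.5807,.2222,np.radians(-3.63)])
H=np.degrees(b[2]); gx,gy,h=.97e-3,8.06e-3,4.1e-3
C=stand  # noqa
def slab(P,toolyaw,th,X):
    # slab y heading(level)=toolyaw+8.05+90 ; returns world pts; tilt raises jaw-perp forward (tool yaw+90 direction)
    j=np.array([np.cos(np.radians(toolyaw)),np.sin(np.radians(toolyaw)),0])
    L=(np.asarray(X)-[gx,gy,h])@Rz(np.radians(toolyaw+8.05)).T
    return Ro.from_rotvec(np.radians(th)*j).apply(L)+P
def incr(X): # world->cradle
    Y=(np.asarray(X)-np.r_[b[:2],0])@Rz(b[2])-[0,0,.075]; return Y@Rs
if __name__=="__main__":
    AG0=np.c_[AG,np.zeros(5)]
    for th,ty in((0,H-90-8.05),(15,H-90-8.4),(30.3,H-90-9.25)):
        # final: put origin at cradle (0,0,?)
        P=np.array([b[0],b[1],.1]); f=lambda d:incr(slab(P+d,ty,th,[[0,0,0]]))[0]
        d=-(incr(slab(P,ty,th,[[0,0,0]]))[0]); d=Rz(b[2])@(Rs@d); P=P+d
        cc=incr(slab(P,ty,th,AG0)); pts=incr(slab(P,ty,th,[[x,y,0] for x in(-.016,.016) for y in(-.025,.02)]))
        print(th,ty,"P",np.round(P*1e3,1)); print(np.round(cc*1e3,1).tolist()); print(np.round(pts*1e3,1).tolist())
E
python3 tilt.py
```

```text
[0.4508 0.0132 0.1516] 2.367447425841082 [-0.30141297 -0.99127796 -1.73121836] 0.6255403460324509 21.3167
0 -101.67999999999999 P [588.7 220.7  79.1]
[[-5.2, 29.0, 3.0], [-34.6, 7.0, 20.0], [-26.0, -24.0, 15.0], [19.1, -29.0, -11.0], [33.8, 18.0, -19.5]]
[[-21.7, 16.0, 12.5], [17.3, 16.0, -10.0], [-21.7, -16.0, 12.5], [17.3, -16.0, -10.0]]
15 -102.03 P [587.4 221.   81.1]
[[-6.0, 29.0, 0.5], [-38.7, 7.0, 10.2], [-28.7, -23.9, 8.7], [21.5, -29.0, -4.7], [37.5, 17.9, -10.9]]
[[-24.3, 16.0, 5.9], [19.2, 16.0, -5.8], [-24.0, -16.0, 7.1], [19.4, -16.0, -4.6]]
30.3 -102.88 P [585.6 221.3  82.6]
[[-6.0, 28.9, -2.3], [-40.0, 6.9, -0.5], [-30.0, -23.9, 2.0], [22.0, -28.9, 2.3], [39.0, 18.0, -1.5]]
[[-25.0, 15.9, -1.3], [20.0, 16.0, -1.3], [-25.0, -16.0, 1.3], [20.0, -15.9, 1.3]]
```

View pics/s18.png

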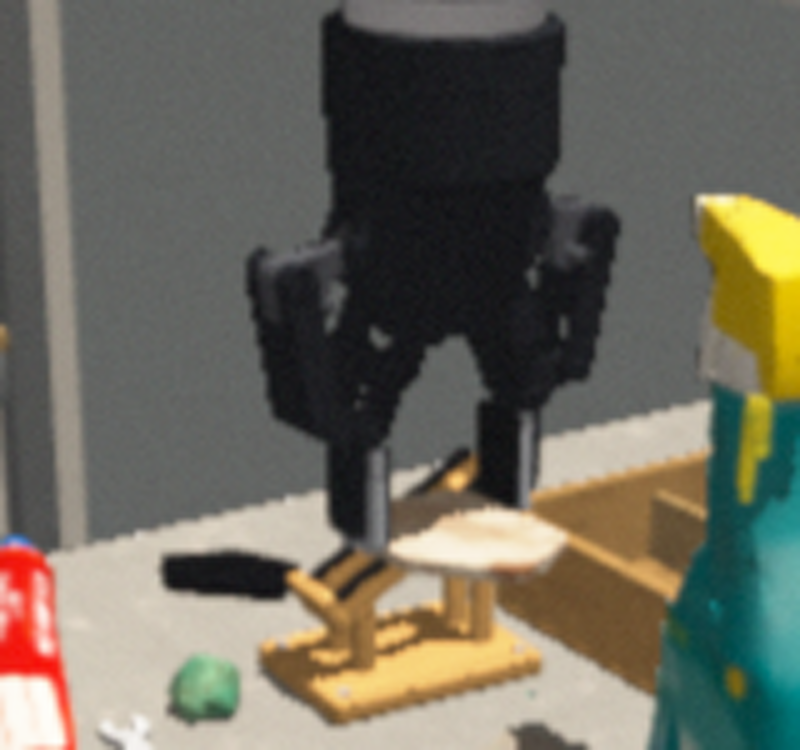

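View pics/w18.png

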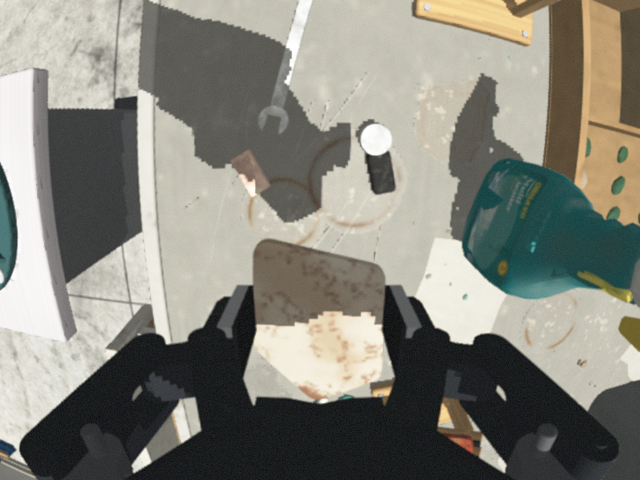

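```bash
cat > path.py <<'E'
from tilt import *
E=[[-.0155,.0375,0]]
def cr2(v): return Rz(b[2])@(Rs@np.asarray(v))
ty=H-90-9.25
P=np.array([b[0],b[1],.1]); P=P+cr2(-(incr(slab(P,ty,30.3,[[0,0,0]]))[0])+[0,0,.0013])
Ew=slab(P,ty,30.3,E)[0]; print("E cradle",incr([Ew])*1e3)
for th in(0,5,10,15,20,25,30.3):
    t=H-90-8.05-1.2*(1-np.cos(np.radians(th)))/(1-np.cos(np.radians(30.3)))
    Q=P+Ew-slab(P,t,th,E)[0]
    print(th,"yaw %.2f"%t,"TCP",np.round((Q-[0,0,h+.0197])*1e3,1))
E
python3 path.py
```

```text
E cradle [[3.74869899e+01 1.54789147e+01 2.37602027e-02]]
0 yaw -101.68 TCP [583.6 221.   74.1]
5 yaw -101.71 TCP [583.4 221.1  71.7]
10 yaw -101.81 TCP [583.3 221.2  69.3]
15 yaw -101.98 TCP [583.4 221.2  67. ]
20 yaw -102.21 TCP [583.7 221.3  64.6]
25 yaw -102.50 TCP [584.2 221.3  62.3]
30.3 yaw -102.88 TCP [584.9 221.3  60. ]
```

>>> play_rows([
  {"translation": [0,8,0],"roll": -4},
  {"translation": [0,15,0],"roll": -7},
  {"translation": [0,20,0],"roll": -7},
  {"translation": [0,20,0],"roll": -7},
  {"translation": [0,20,0],"roll": -7},
  {"translation": [6,20,0],"roll": -7},
  {"translation": [12,20,0],"roll": -7},
  {"translation": [15,20,0],"roll": -7},
  {"translation": [15,18,0],"roll": -7},
  {"translation": [15,15,0],"roll": -7},
  {"translation": [15,12,0],"roll": -7},
  {"translation": [15,8,0],"roll": -7},
])

```text
time: 22.62
ee_pos: [0.5448, 0.2112, 0.1512]
tool_rot: [0.0, 0.772, -0.635, -0.0]
ft_force: [-0.2, -0.9, -0.0]
gripper_width: 0.628
```

>>> play_rows([
  {"translation": [15,6,0],"roll": -7},
  {"translation": [13,4,0],"roll": -7},
  {"translation": [8,2,0],"roll": -6},
  {"translation": [3,0,0],"roll": -3},
  {"translation": [0,0,0],"roll": 0},
  {"translation": [0,0,0],"roll": 0},
  {"translation": [0,0,0],"roll": 0},
])

```text
time: 23.2
ee_pos: [0.5828, 0.2208, 0.1515]
tool_rot: [-0.001, -0.632, 0.775, 0.0]
ft_force: [-0.4, -0.2, 0.3]
gripper_width: 0.626
```

```bash
python3 w3.py w19; python3 - <<'E'
from h import *
d=img("scene"); crop(d,230,90,160,150,5,"s19.png"); print(env.sense()["qpos"])
E
```

```text
[0.5829 0.2208 0.1519] 258.3705206851764 [-1.06436048  0.55074275  0.42163243] 0.6246996361617777 23.3
[-1.04585002  0.75054374  0.96777264  1.91987835 -0.7920612   0.91074049
 -1.44814349]
```

View pics/s19.png

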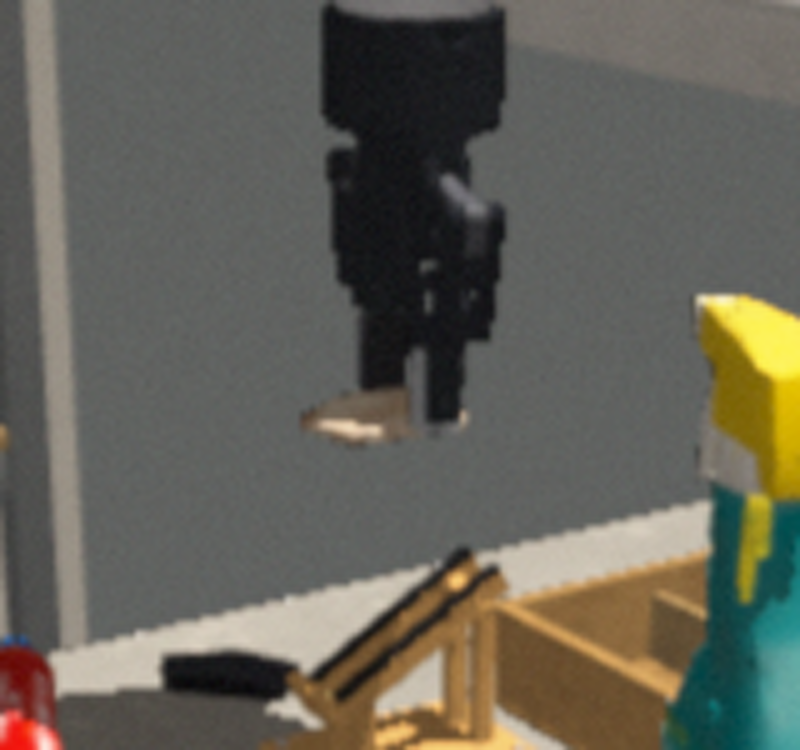

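View pics/w19.png

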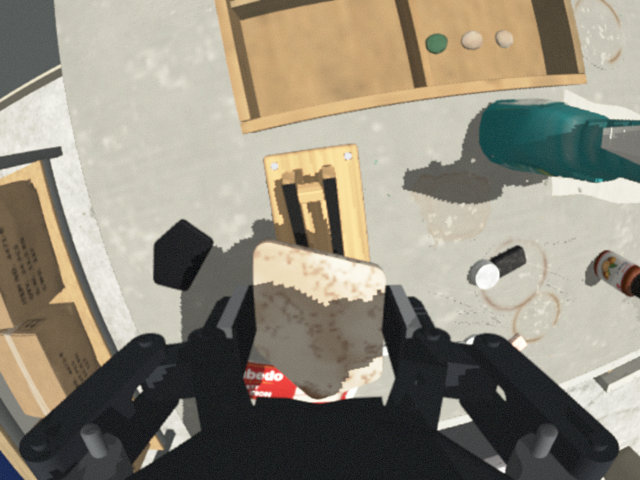

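```bash
python3 - <<'E'
from tilt import *
W=dict(np.load("w19.npz"))
X=np.vstack([stand(b,base[[0,1]]),cr(b,np.array([(49,16,0),(49,-16,0)])/1e3)])
print(np.round(projw(W,X),1))
P=np.array([.5829,.2208,.1519+h+.0197])
S=slab(P,-101.63,0,np.c_[AG,np.full(5,.006)]); print("slab",np.round(projw(W,S),1))
crop(W,235,130,170,140,4.5,"w19c.png")
E
```

```text
[[261.2 156.5]
 [356.5 142.9]
 [280.5 185.9]
 [334.9 178.2]]
slab [[255.9 342.9]
 [316.8 396.1]
 [380.7 372. ]
 [384.3 267.4]
 [259.7 242.8]]
```

View pics/w19c.png

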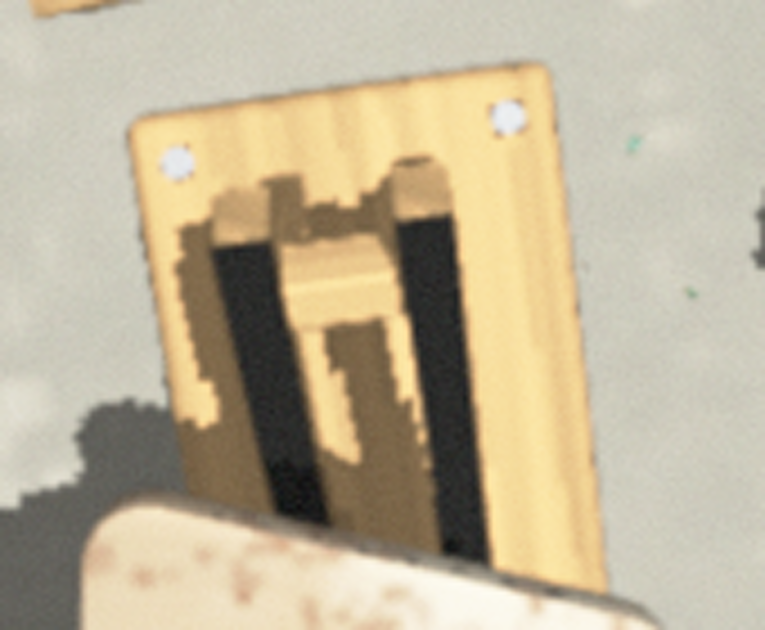

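>>> play_rows([
  {"translation": [0.6,0,-8],"roll": 0},
  {"translation": [0,0,-16],"roll": 0},
  {"translation": [0,0,-18],"roll": 0},
  {"translation": [0,0,-15],"roll": 0},
  {"translation": [0,0,-10],"roll": 0},
  {"translation": [0,0,-5],"roll": 0},
  {"translation": [0,0,0],"roll": 0},
  {"translation": [0,0,0],"roll": 0},
  {"translation": [0,0,0],"roll": 0},
])

```text
time: 24.25
ee_pos: [0.5849, 0.2209, 0.0806]
tool_rot: [0.001, -0.632, 0.775, -0.0]
ft_force: [-0.6, -0.2, 0.5]
gripper_width: 0.626
```

>>> play_rows([
  {"translation": [0,0,-1],"roll": 0},
  {"translation": [0,0,-1],"roll": 0},
  {"translation": [0,0,-1],"roll": 0},
  {"translation": [0,0,-1],"roll": 0},
  {"translation": [0,0,0],"roll": 0},
])

```text
time: 24.67
ee_pos: [0.584, 0.2211, 0.0759]
tool_rot: [-0.0, -0.632, 0.775, 0.0]
ft_force: [-0.4, 0.8, -0.8]
gripper_width: 0.626
```

>>> play_rows([
  {"translation": [0,0,-1],"roll": 0},
  {"translation": [0,0,-1],"roll": 0},
  {"translation": [0,0,0],"roll": 0},
])

```text
time: 24.92
ee_pos: [0.5842, 0.221, 0.0739]
tool_rot: [0.0, -0.632, 0.775, -0.0]
ft_force: [0.0, 0.5, -0.1]
gripper_width: 0.626
```

>>> play_rows([
  {"translation": [0,0,-1],"roll": 0},
  {"translation": [0,0,0],"roll": 0},
  {"translation": [0,0,-1],"roll": 0},
  {"translation": [0,0,0],"roll": 0},
])

```text
time: 25.25
ee_pos: [0.5843, 0.221, 0.0721]
tool_rot: [0.0, -0.632, 0.775, -0.0]
ft_force: [-0.4, -0.4, 2.7]
gripper_width: 0.625
```

>>> play_rows([
  {"translation": [0,0,-1],"roll": 0},
  {"translation": [0,0,0],"roll": 0},
  {"translation": [0,0,-1],"roll": 0},
  {"translation": [0,0,0],"roll": 0},
])

```text
time: 25.58
ee_pos: [0.5843, 0.2209, 0.07]
tool_rot: [0.0, -0.632, 0.775, -0.0]
ft_force: [-0.2, -0.1, 2.3]
gripper_width: 0.629
```

```bash
python3 w3.py w20; python3 - <<'E'
from h import *
d=img("scene"); crop(d,230,110,160,150,5,"s20.png")
E
```

```text
[0.5843 0.221  0.07  ] 258.34504554009794 [-1.02519038  0.49614983  2.12912768] 0.6230808251271311 25.6833
```

View pics/s20.png

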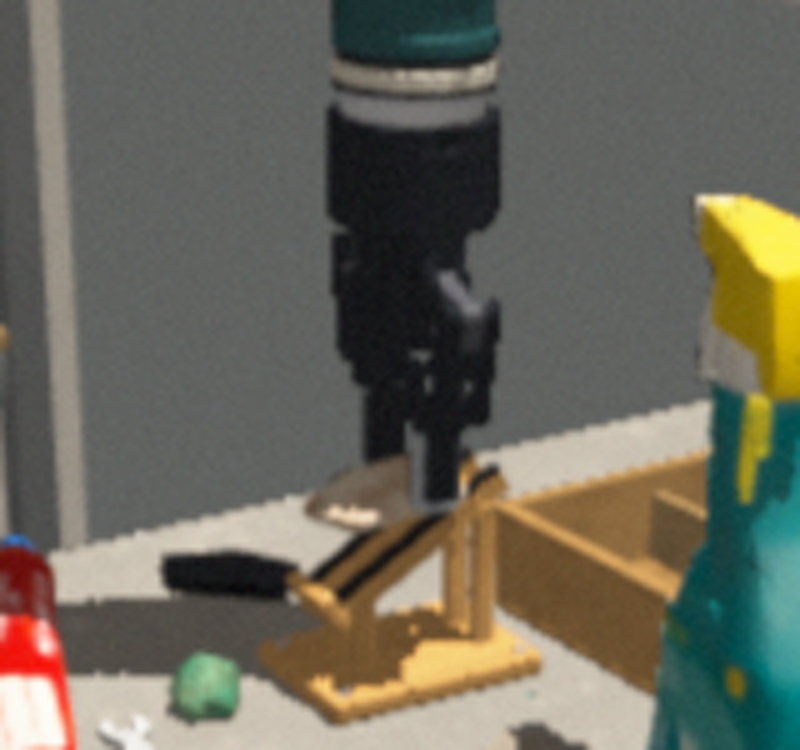

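View pics/w20.png

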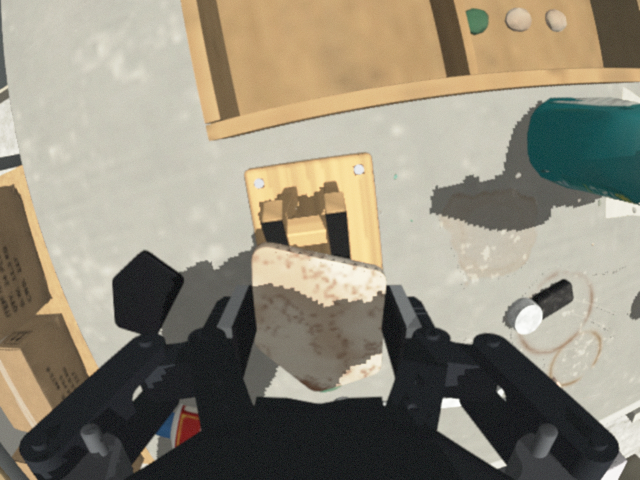

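>>> play_rows([
  {"translation": [0,0,-0.8],"roll": -0.1},
  {"translation": [0,0,-0.8],"roll": -0.1},
  {"translation": [0,0,-0.8],"roll": -0.1},
  {"translation": [0,0,-0.6],"roll": -0.1},
  {"translation": [0,0,0],"roll": 0},
])

```text
time: 26.2
ee_pos: [0.5843, 0.221, 0.067]
tool_rot: [0.0, -0.629, 0.777, -0.0]
ft_force: [-0.1, 0.4, 2.4]
gripper_width: 0.622
```

>>> play_rows([
  {"translation": [0.1,0,-0.8],"roll": -0.1},
  {"translation": [0.1,0,-0.8],"roll": -0.1},
  {"translation": [0.1,0,-0.8],"roll": -0.1},
  {"translation": [0.1,0,-0.6],"roll": -0.1},
  {"translation": [0,0,0],"roll": 0},
])

```text
time: 26.62
ee_pos: [0.5847, 0.2211, 0.064]
tool_rot: [0.0, -0.626, 0.78, -0.0]
ft_force: [-0.3, -0.1, 3.1]
gripper_width: 0.623
```

```bash
python3 w3.py w21; python3 - <<'E'
from h import *
d=img("scene"); crop(d,270,150,100,100,6,"s21.png")
E
```

```text
[0.5847 0.221  0.064 ] 257.54700667487435 [ 0.64241513 -0.6667805   2.57541983] 0.6271228996924644 26.7167
```

View pics/s21.png

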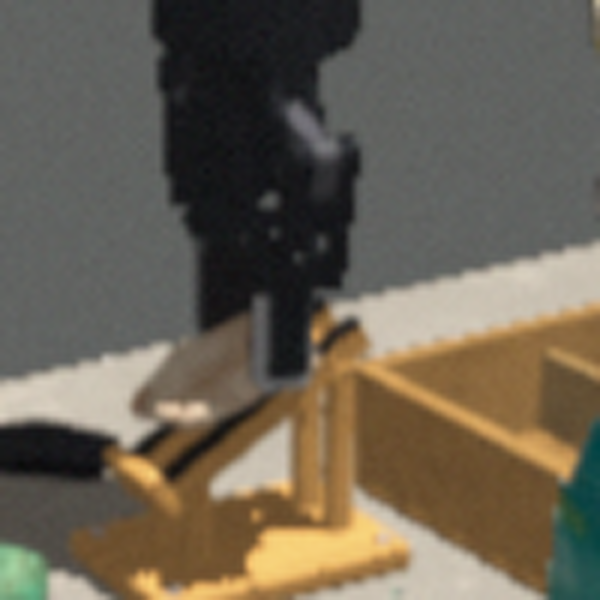

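View pics/w21.png

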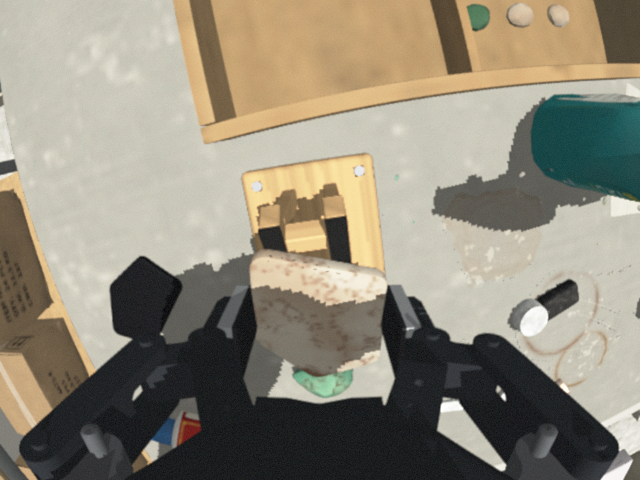

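>>> play_rows([
  {"translation": [0.1,0,-0.7],"roll": -0.1},
  {"translation": [0.1,0,-0.7],"roll": -0.1},
  {"translation": [0.1,0,-0.6],"roll": -0.1},
  {"translation": [0.1,0,-0.5],"roll": -0.1},
  {"translation": [0,0,0],"roll": 0},
])

```text
time: 27.23
ee_pos: [0.5851, 0.2211, 0.0615]
tool_rot: [0.0, -0.623, 0.782, -0.0]
ft_force: [1.5, 0.6, 3.6]
gripper_width: 0.62
```

>>> play_rows([
  {"translation": [0.1,0,-0.5],"roll": 0},
  {"translation": [0.1,0,-0.5],"roll": 0},
  {"translation": [0,0,0],"roll": 0},
])

```text
time: 27.48
ee_pos: [0.5852, 0.221, 0.0605]
tool_rot: [0.0, -0.623, 0.782, -0.0]
ft_force: [1.1, -0.4, 3.5]
gripper_width: 0.617
```

```bash
python3 w3.py w22; python3 - <<'E'
from h import *
d=img("scene"); crop(d,270,150,100,100,6,"s22.png")
E
```

```text
[0.5852 0.221  0.0605] 257.1463870895885 [0.84481846 0.04230701 3.25657303] 0.622933525094109 27.5833
```

View pics/s22.png

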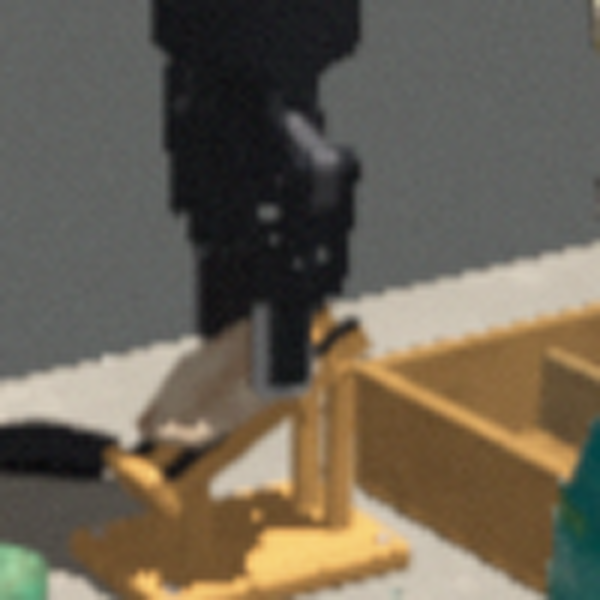

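>>> play_rows([
  {"translation": [0.1,0,-0.5],"roll": 0},
  {"translation": [0,0,-0.5],"roll": 0},
  {"translation": [0,0,0],"roll": 0},
])

```text
time: 27.93
ee_pos: [0.5854, 0.221, 0.0595]
tool_rot: [0.0, -0.624, 0.782, -0.0]
ft_force: [1.5, -0.4, 3.1]
gripper_width: 0.622
```

>>> play_rows([
  {"translation": [0,0,-0.5],"roll": 0},
  {"translation": [0,0,0],"roll": 0},
  {"translation": [0,0,0],"roll": 0},
])

```text
time: 28.18
ee_pos: [0.5854, 0.221, 0.059]
tool_rot: [0.0, -0.623, 0.782, -0.0]
ft_force: [1.5, 0.5, 3.5]
gripper_width: 0.62
```

```bash
python3 w3.py w23; python3 - <<'E'
from h import *
d=img("scene"); crop(d,270,150,100,100,6,"s23.png")
crop(dict(np.load("w23.npz")),220,150,190,250,2.4,"w23c.png")
E
```

```text
[0.5853 0.221  0.059 ] 257.1444807298261 [ 0.11088416 -0.33272737  3.74667454] 0.621448738766754 28.2833
```

View pics/s23.png

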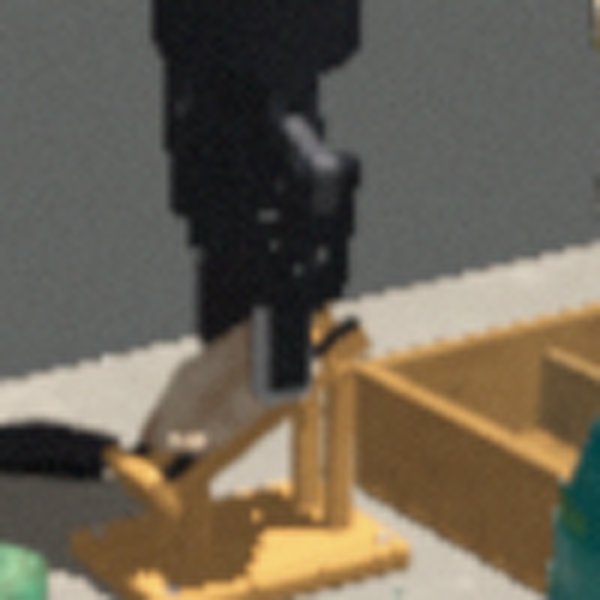

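View pics/w23c.png

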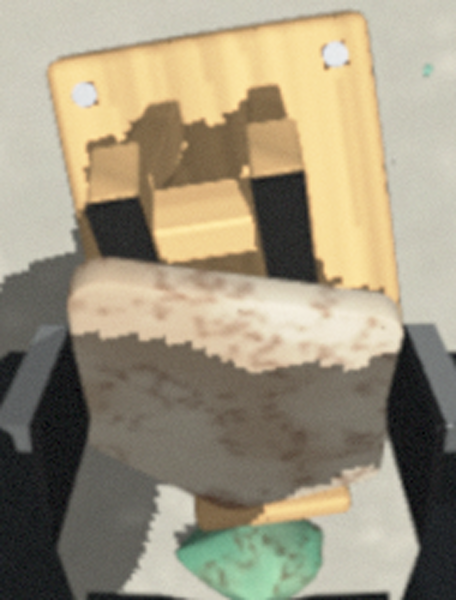

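>>> play_rows([
  {"translation": [0,0,-0.5],"roll": 0},
  {"translation": [0,0,0],"roll": 0},
  {"translation": [0,0,0],"roll": 0},
])

```text
time: 28.63
ee_pos: [0.5854, 0.221, 0.0586]
tool_rot: [0.0, -0.623, 0.782, -0.0]
ft_force: [1.2, 0.2, 4.0]
gripper_width: 0.62
```

>>> play_rows([
  {"translation": [0,0,-0.5],"roll": 0},
  {"translation": [0,0,0],"roll": 0},
  {"translation": [0,0,0],"roll": 0},
])

```text
time: 28.88
ee_pos: [0.5854, 0.221, 0.0585]
tool_rot: [0.0, -0.624, 0.782, 0.0]
ft_force: [0.3, 0.5, 6.9]
gripper_width: 0.62
```

>>> play_rows([
  {"translation": [0,0,0],"roll": 0},
  {"translation": [0,0,0],"roll": 0},
  {"translation": [0,0,0],"roll": 0},
  {"translation": [0,0,0],"roll": 0},
  {"translation": [0,0,0],"roll": 0},
], claw=0.1)

```text
time: 29.3
ee_pos: [0.5845, 0.221, 0.0575]
tool_rot: [-0.001, -0.624, 0.782, 0.0]
ft_force: [0.1, 0.2, -0.3]
gripper_width: 0.908
```

>>> play_rows([
  {"translation": [0,0,6],"roll": 0},
  {"translation": [0,0,15],"roll": 0},
  {"translation": [0,0,25],"roll": 0},
  {"translation": [0,0,35],"roll": 0},
  {"translation": [0,0,25],"roll": 0},
  {"translation": [0,0,15],"roll": 0},
  {"translation": [0,0,5],"roll": 0},
  {"translation": [0,0,0],"roll": 0},
  {"translation": [0,0,0],"roll": 0},
])

```text
time: 30.05
ee_pos: [0.5844, 0.2213, 0.1833]
tool_rot: [-0.001, -0.624, 0.782, 0.001]
ft_force: [-0.1, 0.9, -0.5]
gripper_width: 0.901
```

```bash
python3 w3.py w24; python3 - <<'E'
from h import *
d=img("scene"); crop(d,260,170,110,90,7,"s24.png")
crop(dict(np.load("w24.npz")),240,110,140,190,3.1,"w24c.png")
E
```

```text
[0.5839 0.2211 0.1823] 257.15942087606595 [-0.79090365 -0.20884482  0.0328664 ] 0.9023214008890825 30.15
```

View pics/s24.png

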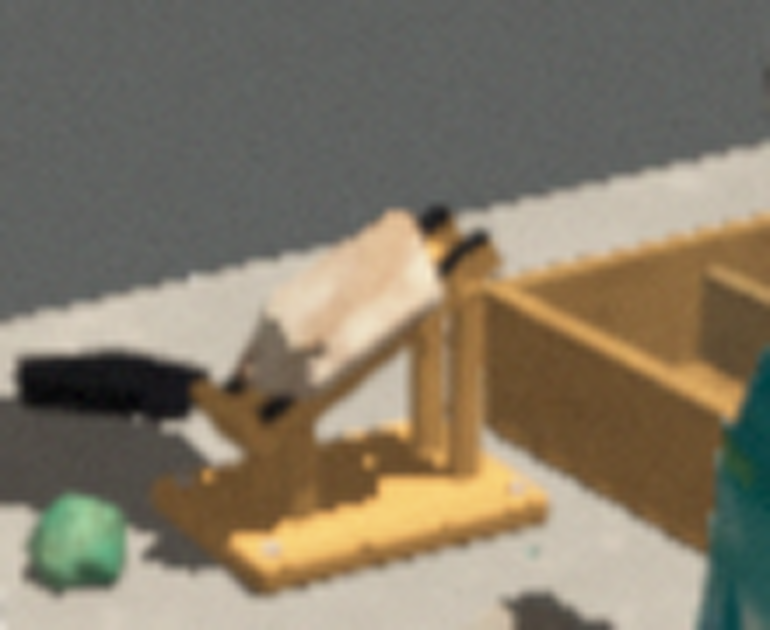

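View pics/w24c.png

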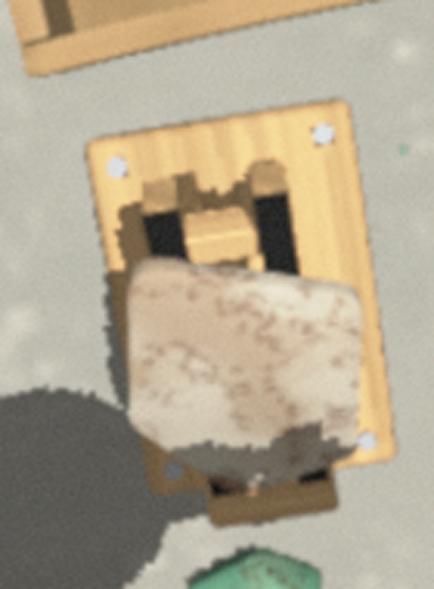

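```bash
cat > f24.py <<'E'
from w2 import *
W=dict(np.load("w24.npz")); k=lambda L:px(L,3.1,(240,110))
sp=lambda p:np.vstack([stand(p,base[[0,1,2]]),cr(p,np.array([(49,16,0),(49,-16,0)])/1e3)])
b=fw(sp,[.58,.222,-.06],k([(86,145),(350,98),(397,460),(143,213),(293,197)]),"big",d=W)
o=k([(127,418),(255,490),(357,452),(362,290),(128,256)])
j=fw(lambda q:cr(b,jas(q,AG)),[0,0,0],o,"ag",d=W)
j=fw(lambda q:cr(b,jas(q,AG))[[0,3,4]],[0,0,0],o[[0,3,4]],"ag3",d=W)
I=cv2.resize(W["frame"][110:300,240:380,::-1],None,fx=3.1,fy=3.1,interpolation=cv2.INTER_CUBIC)
for z,c in((.0,(255,0,0)),):
  q=((projw(W,cr(b,jas(j,AG)))-[240,110]+.5)*3.1-.5).astype(np.int32); cv2.polylines(I,[q],True,(255,0,255),1)
cv2.imwrite("pics/ov24.png",I)
E
python3 f24.py
```

```text
big [580.7 221.6] -4.07 [[-0.7, -1.6], [0.6, 0.0], [0.7, 0.7], [0.1, 1.5], [-0.5, -0.8]]
ag [1.5 0.6] 1.72 [[2.0, -1.3], [-3.4, -1.8], [0.0, -3.5], [-1.3, -0.1], [2.2, 4.4]]
ag3 [2.8 1.5] 0.35 [[0.1, -2.8], [-1.9, -0.7], [1.7, 2.5]]
```

View pics/ov24.png

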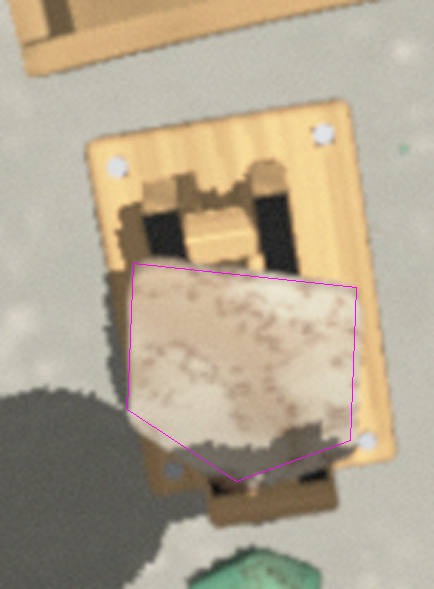

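>>> play_rows([
  {"translation": [-5,0,5],"roll": 7},
  {"translation": [-5,0,5],"roll": 7},
  {"translation": [-5,0,5],"roll": 7},
  {"translation": [-5,0,5],"roll": 7},
  {"translation": [-5,0,5],"roll": 7},
  {"translation": [-5,0,5],"roll": 7},
  {"translation": [-5,0,5],"roll": 7},
  {"translation": [-5,0,0],"roll": 7},
  {"translation": [-5,0,0],"roll": 7},
  {"translation": [-5,0,0],"roll": 7},
  {"translation": [-5,0,0],"roll": 7},
  {"translation": [-5,0,0],"roll": 7},
])

```text
time: 31.35
ee_pos: [0.5248, 0.2207, 0.2187]
tool_rot: [0.0, 0.987, -0.161, -0.0]
ft_force: [-0.2, -0.3, -0.1]
gripper_width: 0.901
```

>>> play_rows([
  {"translation": [0,0,0],"roll": 7},
  {"translation": [0,0,0],"roll": 7},
  {"translation": [0,0,0],"roll": 7},
  {"translation": [0,0,0],"roll": 7},
  {"translation": [0,0,0],"roll": 7},
  {"translation": [0,0,0],"roll": 7},
  {"translation": [0,0,0],"roll": 7},
  {"translation": [0,0,0],"roll": 7},
  {"translation": [0,0,0],"roll": 7},
  {"translation": [0,0,0],"roll": 7},
  {"translation": [0,0,0],"roll": 7},
  {"translation": [0,0,0],"roll": 7},
])

```text
time: 32.35
ee_pos: [0.5251, 0.2205, 0.2185]
tool_rot: [0.0, 0.841, 0.541, -0.0]
ft_force: [-0.5, -0.8, -1.3]
gripper_width: 0.9
```

>>> play_rows([
  {"translation": [0,0,0],"roll": 7},
  {"translation": [0,0,0],"roll": 5},
  {"translation": [0,0,0],"roll": 0},
  {"translation": [0,0,0],"roll": 0},
  {"translation": [0,0,0],"roll": 0},
])

```text
time: 32.77
ee_pos: [0.5252, 0.2207, 0.2188]
tool_rot: [0.0, 0.783, 0.623, -0.0]
ft_force: [0.0, -0.5, 0.0]
gripper_width: 0.902
```

```bash
python3 w3.py w25; python3 - <<'E'
from h import *
crop(dict(np.load("w25.npz")),240,170,160,170,3.5,"w25c.png")
E
```

```text
[0.5252 0.2209 0.2189] 77.07085461652201 [ 0.56795756 -0.02783433  0.03351962] 0.8977823260366116 32.8667
```

View pics/w25.png

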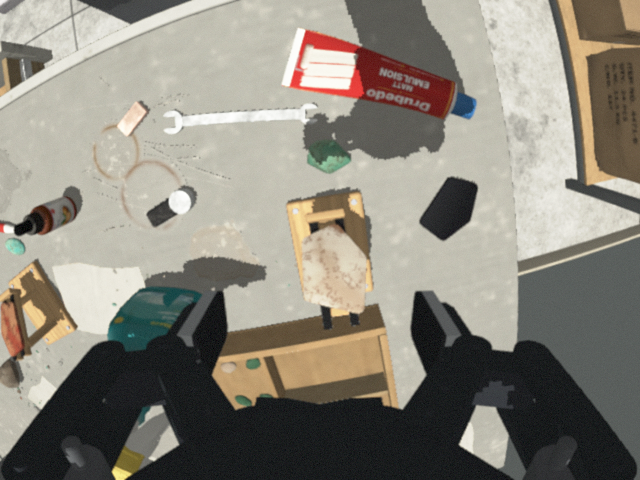

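View pics/w25c.png

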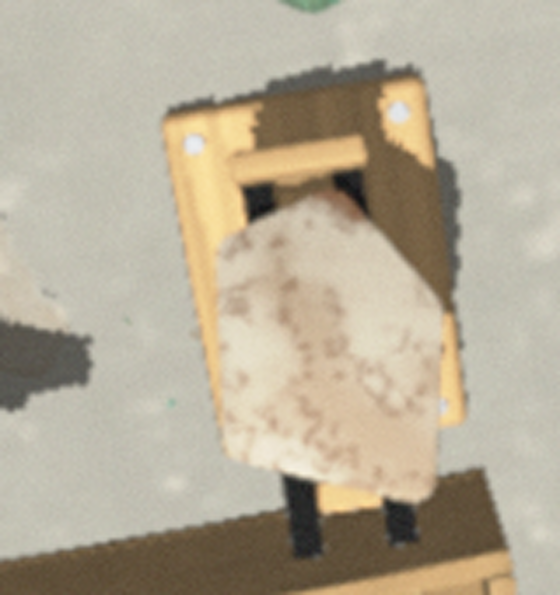

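```bash
cat > f25.py <<'E'
from w2 import *
W=dict(np.load("w25.npz")); k=lambda L:px(L,3.5,(240,170))
sp=lambda p:np.vstack([stand(p,base[[2,3,0]]),cr(p,np.array([(49,-16,0),(49,16,0)])/1e3)])
b=fw(sp,[.58,.222,-.06],k([(163,120),(422,76),(466,420),(294,558),(416,543)]),"big",d=W)
b0=np.array([.5807,.2222,np.radians(-3.63)])
o=k([(440,302),(333,190),(217,243),(224,455),(433,502)])
for bb in(b,b0): j=fw(lambda q:cr(bb,jas(q,AG)),[0,0,0],o,"ag",d=W)
I=cv2.resize(W["frame"][170:340,240:400,::-1],None,fx=3.5,fy=3.5,interpolation=cv2.INTER_CUBIC)
for Pp,c in((cr(b,jas(j,AG)),(255,0,255)),(cr(b,jas([0,0,0],AG)),(0,255,0)),(sp(b)[:3],(255,255,0))):
  q=((projw(W,Pp)-[240,170]+.5)*3.5-.5).astype(np.int32); cv2.polylines(I,[q],True,c,1)
cv2.imwrite("pics/ov25.png",I)
E
python3 f25.py
```

```text
big [580.6 221.9] -3.86 [[-1.5, -0.7], [0.6, -0.0], [0.5, 1.4], [-0.5, 0.3], [0.8, -0.7]]
ag [-1.6  1.1] 0.45 [[0.2, 1.5], [0.0, 0.4], [0.6, 1.5], [1.2, -0.4], [-1.9, -2.8]]
ag [-1.7  0.8] 0.24 [[0.2, 1.5], [0.0, 0.4], [0.6, 1.5], [1.2, -0.4], [-1.9, -2.8]]
```

View pics/ov25.png

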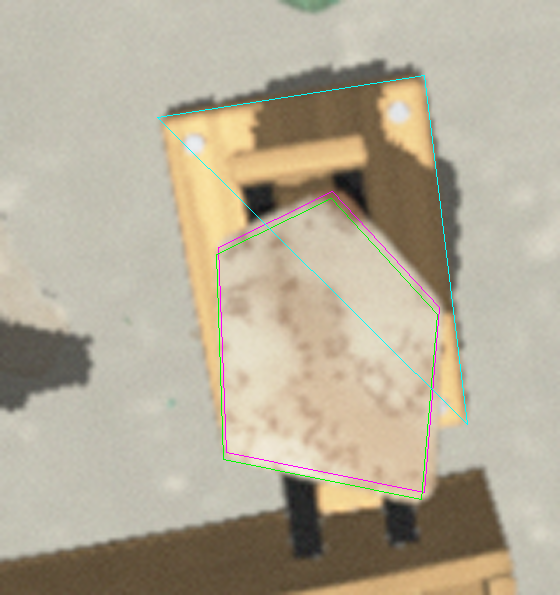

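>>> play_rows([
  {"translation": [-10,15,10],"roll": 0},
  {"translation": [-15,25,10],"roll": 0},
  {"translation": [-15,30,10],"roll": 0},
  {"translation": [-15,30,10],"roll": 0},
  {"translation": [-15,30,10],"roll": 0},
  {"translation": [-10,25,0],"roll": 0},
  {"translation": [-5,10,0],"roll": 0},
  {"translation": [0,0,0],"roll": 0},
  {"translation": [0,0,0],"roll": 0},
  {"translation": [0,0,0],"roll": 0},
])

```text
time: 33.85
ee_pos: [0.4413, 0.3834, 0.2685]
tool_rot: [0.001, 0.783, 0.622, -0.001]
ft_force: [1.2, -0.5, 0.2]
gripper_width: 0.901
```

```bash
python3 - <<'E'
from h import *
d=img("scene"); cv2.imwrite("pics/s26.png",d["frame"][:,:,::-1]); crop(d,250,180,240,180,3.3,"s26c.png")
d=img("top"); cv2.imwrite("pics/t26.png",d["frame"][:,:,::-1])
E
```

```text
(no output)
```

View pics/t26.png

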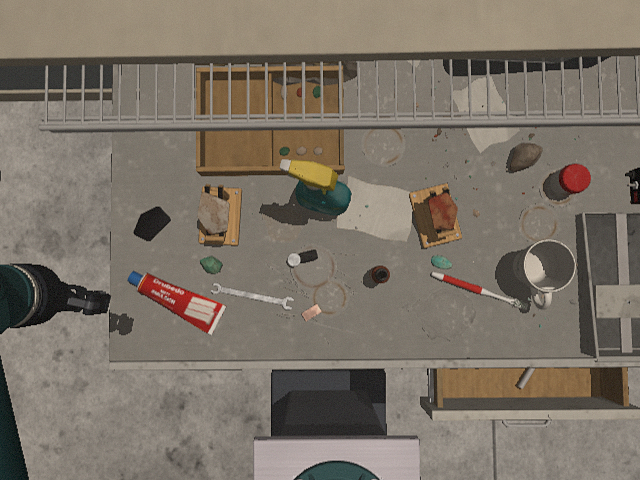

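View pics/s26c.png

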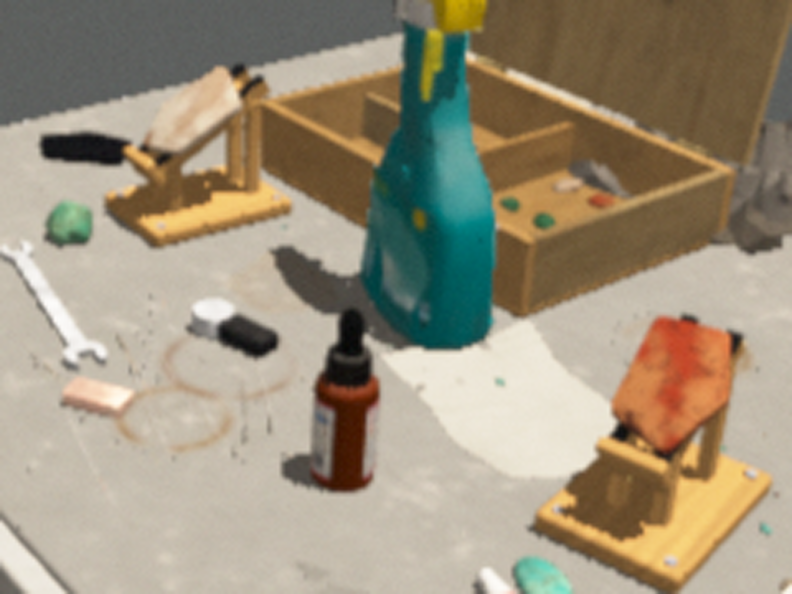

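The top view shows the pale slab on the large stand (213,213) and the red slab on the small stand (438,212). Everything else is where it was at the start, and the arm is clear.

```bash
python3 -c "
from bench import env
print(env.finish_job(), env.sense()['time'])"
```

```text
the job is handed in; nothing more can be done
the job is handed in; nothing more can be done
```

Both slabs are on their stands and the job is handed in. It took about 34 s of the 72 s allowed. I moved the red slab to the small stand first, then laid the pale slab on the large one, gripping both at 20 N.

**Last checks (from the wrist camera):**

| Slab | Stand | Off centre along the slope | Off centre across | Long axis off |
|---|---|---|---|---|
| Red | small | 0.3 mm | 1.0 mm | 0.4° |
| Pale | large | 1.6 mm | 1.1 mm | 0.5° |

- **Lying flat:** both slabs look flat on both rails in the wrist and scene pictures.
- **Bystanders:** in the final top and scene views they stand where they were at the start.
- **Forces:** the largest wrist force I read was about 7 N, as the pale slab settled on the rails.

**What failed or disagreed:**
- **First red-slab grasp:** it closed above the slab. The pictures showed the fingertips about 20 mm behind the reported tool point, not 14 mm ahead of it. I reopened, went 30 mm lower and gripped the slab. Touching the bench before the second grasp confirmed this offset.
- **Cameras:** the scene camera disagreed with the other two by 3–4 mm, so I relied on the wrist camera, which agreed with the top one.
- **Pale slab, view from behind:** an earlier look from behind gave 1.5–2.8 mm up the slope and 0.4–1.7° of turn. That view showed the slab's edge thickness and fitted worse, so I used the front view for the table.
- **Pale slab, release:** my calculation had one side about 2.6 mm above its rail when the jaws opened, so that side may have settled a little rather than being carried all the way down.

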